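Lock the stop gate of the feed chute and load it with blanks

ROBOT

A 6-joint arm with a two-finger parallel gripper is mounted at the origin on the work surface; the furniture and walls round the work are solid. World frame = base frame: x ahead of the robot, y to its left, z up, the work surface at z = 0. Lengths are in m, angles in rad, forces in N, time in s.
With the tool pointing down it reaches from about 0.35 to 0.875 m from the base axis. Payload 4.2 kg.
Tool frame: the origin (TCP) lies between the finger pads; the fingertips stand 19 mm ahead of it and the grasp point (between the pads) is the TCP; z points along the fingers, x is the direction in which the jaws open and shut, and the axes are right-handed (so a half turn about z gives the same grasp; the last joint's range is limited). The gripper opens to 87 mm and grips with 3 to 60 N. Pads are 19 mm wide; open, the fingers measure 117 mm over their backs; the gripper's body (75 mm by 190 mm) begins 51 mm behind the grasp point.
Start: joints at [1.588, 0.385, 0.008, 0, -1.194, -0.259], TCP at [0.15, 0.607, 0.242] pointing down, gripper open.
Joint ranges: [-3.14, 3.14], [-1.21, 2.06], [-1.07, 1.41], [-3.16, 2.05], [-2.99, -0.16], [-3.1, 3.1]. Speed limits (rad/s): [2.79, 2.79, 3.14, 3.14, 3.14, 3.14].

INTERFACE

Orientations are given as a 3x3 rotation matrix whose columns are the frame's x, y, z axes.
In Python, from rig import state, snapshot, sign_off, look_for gives the robot as it stands.
- The arm moves only by the tool jog_arm, never from a script. Its argument "steps" is a list of rows, each an object of numbers: "dx", "dy", "dz": the shift along the tool's x, y, z in mm; "twist": the turn about the tool's z in rad. In form: [{"dx": .., "dy": .., "dz": .., "twist": ..}, ...]. A call has 1 to 10 rows; each row is the pose to reach, as a shift and turn from the pose commanded when the call began, along the tool's axes at that moment; what a row does not reach only later rows make up. A row lasts 1/8 s, in which the tool goes at most 62.5 mm and 10.7 degrees, less where a joint would pass 70% of its speed; a pose out of reach is approached as far as the arm can. A call with a gripper value outside its range is refused whole. "gripper" is the closure, from 0 (fully open) to 1 (shut), set as the call begins (left out, the last holds). The fingers move at their own pace and stop on an object; "grip_force" is the grip in N (left out, the last holds). Time passes only in rows, so rows that repeat a pose let the fingers close. It gives the time, the measured TCP pose, the force and the opening at its end, in the units of the state.
- state(): the state, without advancing time (a new reading comes with each control period).
- snapshot(name): name is "scene" or "top"; returns a dict with "image" (400x640x3 uint8, red, green, blue), "range_z" (400x640 float32, m along the optical axis (not along the pixel's ray), 0 where there is no reading), "intrinsics" (3x3 intrinsics, pixels), "xyz" and "attitude" of the camera in the world. Camera axes: x right, y up, looking along -z (the intrinsics and any distortion apply to the point x, -y, -z); pixel columns grow to the right and rows downward; lengths in m; the calibration is good to about 2 mm. A picture is of the moment at which its call begins.
- sign_off(): hands the job in, once; it reports no verdict.
Trained networks look in a picture, given as the dict that the camera call returned (one of the last four; its "shot" number tells which), for a name from the list of things; names that differ only in an ending like _2 or _b are one class to them, and where a whole thing is asked for, a point or a joint stands for the part that bears it (a point fixed in the world has none). Each returns a list of dicts, best first, with "p" (0 to 1); they miss things now and then, are a little off and sometimes report something else, mostly with a low value. They report only what shows in the picture. A call takes as long as a camera call. They do not tell look-alikes from the thing itself.
- look_for(picture, name): "xyz" ([x, y, z] in m, in world coordinates, good to about 4 mm: the middle of the surface that is visible of it).
The state is a dict: "time": time; "qpos": joint angles; "qvel": joint speeds; "effort": joint torques, N m; "eef_pos": TCP position; "eef_rot": TCP orientation; "wrist_force": force on the tool from outside, world axes, zero at the start; "ft_torque": the same for the moment, N m; "opening": opening from 0.0 (shut) to 1.0 (fully open).
Only numpy, scipy, OpenCV 4.12 (cv2) and the standard library are available. Lean on these libraries where they do the work, as an engineer would, in place of code of your own. Each camera call takes 0.05 s, during which the arm holds its last target. There are 200 camera calls.

TASK

Get the feed jig ready for drilling: take the leftover dark offcut out of the sloped chute and lay it flat on the worktop, stand the wooden-headed locking pin from its stand in the hole on top of the jig's bearing block, turn the lever to raise the stop gate until the pin finds the hidden cross-hole in the spindle, and press the pin fully home. Only then lay every pale hardwood blank flat and square in the chute and push it down, so that the first rests against the stop gate and each other one against the one below it, without gaps. Leave the sanding block where it lies.

Things in the scene. Friction and masses are not known exactly. Their poses are not given: they have to be found in the camera images.
- jig: Feed jig fixed to the worktop: plywood base, sloped wooden chute with a steel stop gate at its low end, aluminium bearing block, lever. Origin: on the worktop below the stop; z up, y level along the chute toward its high end, x away from block and lever. Block: x -82 to -42, y -23 to 23 mm, top z = 90 mm. A level spindle along x at y = 0, z = 45 mm carries gate (x = 0) and lever (x = -119 mm).
- chute: The jig's chute: floor 38 mm wide between rails 8 mm thick, 12 mm above the floor; high end open. Origin: on the floor plane, mid-width, at the stop (jig frame x 0, y 0, z 55 mm). x across, y up the slope (0.21 rad above level), z square to the floor. Floor from y = 6 to 270 mm; the locked gate's face is at y = 0, 23 mm high, with 2 mm of play. Blanks do not slide down by themselves.
- bore (a point): Centre of the mouth of the upright 12 mm hole in the block's top (jig frame -62, 0, 90 mm). It goes 28 mm down to the spindle. A pin put in before the cross-hole lines up stands on the spindle, foot at z = 60 mm, and drops when turning brings the cross-hole under it; it then stops the spindle.
- spindle_mid (a point): Point on the spindle's axis straight below the hole in the block (jig frame -62, 0, 45 mm). Inside the block the spindle is 30 mm thick with a 13 mm cross-hole right through it, upright when the gate stands square across the chute. It starts 0.5 to 0.9 rad short of that, gate folded toward -y, can go 0.3 rad too far, turns with about 2 N at the lever's grip and stays where left.
- lever_grip (a point): Middle of the lever's level round wooden grip bar, 14 mm thick, along the jig's x (x -170 to -126, this point at -150 mm), 90 mm from the spindle's axis. It starts leaning toward the jig's -y; moving it up and over toward +y raises the gate. It is clamped at an unknown angle: with the cross-hole lined up it leans up to 0.3 rad either way from upright.
- pin: Locking pin, upright: steel shank 10 mm thick, 66 mm long, its lowest 5 mm tapering to 5 mm; above it a dark round wooden head 22 mm thick, 26 mm tall. Origin: centre of the foot; z toward the head. 80 g. Starts upright in the stand, foot 5 mm above the worktop. Fully home its head sits on the block, foot 24 mm above the worktop.
- pin_stand: Fixed wooden block 50 x 50 x 40 mm with a 12 mm hole, 35 mm deep, in its top centre that holds the pin. Origin: centre of its underside.
- blank_1: Pale hardwood blank, 30 (x) x 34 (y) x 22 (z) mm, one of two to four alike; None when absent. Origin: centre of its underside. Starts lying flat on the worktop; may lie either way round in the chute.
- blank_2: Pale hardwood blank, 30 (x) x 34 (y) x 22 (z) mm, one of two to four alike; None when absent. Origin: centre of its underside. Starts lying flat on the worktop; may lie either way round in the chute.
- blank_3: Pale hardwood blank, 30 (x) x 34 (y) x 22 (z) mm, one of two to four alike; None when absent. Origin: centre of its underside. Starts lying flat on the worktop; may lie either way round in the chute.
- blank_4: Pale hardwood blank, 30 (x) x 34 (y) x 22 (z) mm, one of two to four alike; None when absent. Origin: centre of its underside. Starts lying flat on the worktop; may lie either way round in the chute.
- dark_offcut: Dark hardwood offcut, 18 (x) x 60 (y) x 15 (z) mm, loose. Origin: centre of its underside. Starts lying flat in the chute, its long side along it, its middle 100 to 170 mm up from the stop.
- sanding_block: Brown sanding block, 42 x 78 x 26 mm, loose bystander to be left alone. Origin: centre of its underside.
Not all that is in view belongs to the job. What is shaped like the blank_1 but blue or purple is not meant.

How it is judged:
By the outcome, as a careful person would: the job done as asked, in the order asked, and still so for the second after the job is handed in, with the robot touching nothing.
Of blank_1, blank_2, blank_3, blank_4 only 2 to 4 are there at a start; the rules pass over those that are not, and their reading is None.
At some moment in a run one of blank_1, blank_2, blank_3, blank_4 may be knocked a few centimetres aside while the robot is not near it.
It also fails if it takes over 210 s, if anything falls off the work surface, if the arm or the gripper's body presses on something with over 40 N, if the wrist force passes 120 N, or if a joint passes its speed limit or range.

## Working session

There is one attempt and no reset: what is moved stays moved. The work goes in short steps, Python scripts to look and compute and a tool call to move; the robot and the scene stay as the last step left them, time stands still between calls to the robot, and variables do not carry over. Pictures are saved under pics/ and viewed, about 12 in all and at most 16, crops included, and the job is handed in when it is done.

Besides the shell and the picture viewer there is one more tool, called by a JSON object that holds its "method" and its "body", one argument or row to a line. jog_arm: Moves the arm, as the interface text tells. Its arguments: {"type":"object","properties":{"steps":{"type":"array","items":{"type":"object","properties":{"dx":{"type":"number"},"dy":{"type":"number"},"dz":{"type":"number"},"twist":{"type":"number"}}}},"gripper":{"type":"number"},"grip_force":{"type":"number"}},"required":["steps"]}

```bash
ls; mkdir -p pics; cat > h.py <<'E'
import numpy as np, cv2
from rig import state, snapshot, sign_off, look_for
def save(s,n,crop=None,scale=1):
    im=s["image"][:,:,::-1]
    if crop: im=im[crop[1]:crop[3],crop[0]:crop[2]]
    cv2.imwrite("pics/"+n,cv2.resize(im,None,fx=scale,fy=scale,interpolation=cv2.INTER_CUBIC))
def cloud(s):
    K=np.array(s["intrinsics"]);d=s["range_z"];v,u=np.mgrid[0:d.shape[0],0:d.shape[1]]
    P=np.stack([(u-K[0,2])/K[0,0]*d,-(v-K[1,2])/K[1,1]*d,-d],-1)
    return P@np.array(s["attitude"]).T+np.array(s["xyz"])
def proj(s,p):
    K=np.array(s["intrinsics"]);c=(np.array(p)-np.array(s["xyz"]))@np.array(s["attitude"])
    return K[0,0]*c[0]/-c[2]+K[0,2],K[1,1]*-c[1]/-c[2]+K[1,2]
E
python3 - <<'E'
from h import *
np.set_printoptions(precision=4,suppress=True)
st=state();print(st)
for n in ("scene","top"):
    s=snapshot(n);save(s,n+"0.png");print(n,s["xyz"],s["attitude"],s["intrinsics"],[k for k in s])
    for t in ("jig","chute","pin","pin_stand","blank_1","dark_offcut","sanding_block","lever_grip"):
        for r in look_for(s,t)[:6]:
            print(t,r["p"],np.array(r["xyz"]),np.round(proj(s,r["xyz"])))
E
```

```text
pics
{'time': 0.0, 'qpos': array([ 1.5876,  0.3856,  0.0066, -0.0005, -1.194 , -0.2586]), 'qvel': array([ 0.    ,  0.0005, -0.0013,  0.0014,  0.    ,  0.0025]), 'effort': array([  0.0004, -39.0662,  18.7394,   4.2198,   0.0109,  -0.0002]), 'eef_pos': array([0.1495, 0.6063, 0.2405]), 'eef_rot': array([[-0.2396, -0.9709, -0.0004],
       [-0.9709,  0.2396, -0.0021],
       [ 0.0022, -0.0001, -1.    ]]), 'wrist_force': array([ 0.2521, -0.5369, -0.5479]), 'ft_torque': array([-0.001 , -0.0347, -0.0145]), 'opening': 0.9974806534917879}
scene [-0.0329 -0.817   0.5501] [[ 0.8344  0.2342 -0.4988]
 [-0.551   0.3431 -0.7607]
 [-0.007   0.9096  0.4154]] [[441.2337   0.     315.3239]
 [  0.     441.2337 204.7559]
 [  0.       0.       1.    ]] ['image', 'range_z', 'intrinsics', 'xyz', 'attitude', 'shot']
jig 0.92 [ 0.5883 -0.0551  0.0586] [356. 221.]
jig 0.51 [0.4397 0.1777 0.0197] [261. 216.]
chute 0.63 [0.6228 0.0508 0.0889] [342. 193.]
pin 0.68 [ 0.457  -0.3349  0.0826] [396. 284.]
pin_stand 0.56 [ 0.4533 -0.3441  0.0301] [396. 311.]
pin_stand 0.49 [ 0.496  -0.1053  0.1005] [339. 223.]
blank_1
[... 818 characters left out ...]
mage', 'range_z', 'intrinsics', 'xyz', 'attitude', 'shot']
jig 0.56 [0.5915 0.0162 0.073 ] [318. 163.]
chute 0.64 [0.6132 0.0764 0.092 ] [295. 152.]
pin 0.58 [ 0.4619 -0.3241  0.0965] [449. 214.]
pin_stand 0.71 [ 0.4576 -0.3209  0.0441] [441. 218.]
pin_stand 0.22 [0.5926 0.0183 0.0688] [317. 162.]
blank_1 0.74 [0.4432 0.3083 0.0219] [208. 217.]
blank_1 0.65 [0.4387 0.1177 0.0258] [278. 220.]
blank_1 0.64 [0.3646 0.3464 0.0244] [191. 246.]
blank_1 0.64 [0.5339 0.2976 0.0221] [214. 184.]
blank_1 0.6 [0.4419 0.1892 0.0192] [252. 219.]
dark_offcut 0.62 [0.6083 0.0585 0.0973] [302. 154.]
sanding_block 0.74 [ 0.3838 -0.0241  0.0258] [330. 242.]
lever_grip 0.58 [ 0.4966 -0.1064  0.1308] [366. 196.]
```

View pics/scene0.png

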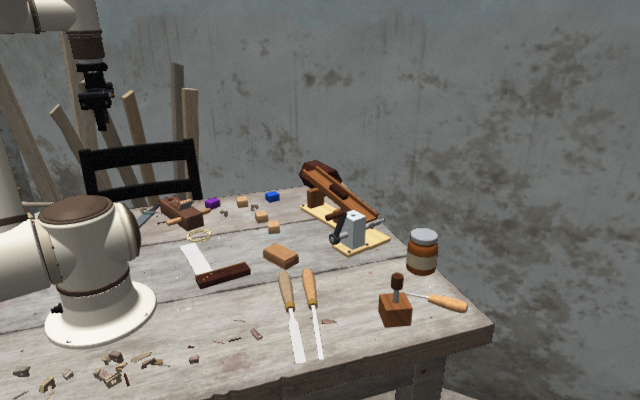

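```bash
python3 - <<'E'
from h import *
s=snapshot("top");save(s,"top_crop.png",(150,110,480,300),2.4)
np.savez("top0.npz",P=cloud(s),im=s["image"])
E
```

```text
(no output)
```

View pics/top_crop.png

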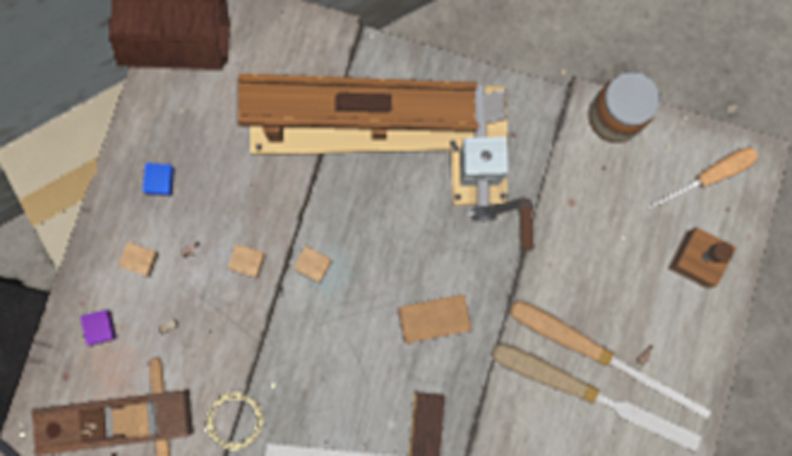

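Three pale blanks show at crop px (138,259), (245,261) and (312,264). Blue (158,179) and purple (98,327) are look-alikes and not meant. The offcut is in the chute at (363,102), the pin at (718,252), the lever grip at (527,225) and the block hole at (486,155). Next I measure them with both cameras.

```bash
cat >> h.py <<'E'
def rect(P,m):
    # minAreaRect of masked pts in mm, largest component
    n,l,st,_=cv2.connectedComponentsWithStats(m.astype(np.uint8))
    k=1+np.argmax(st[1:,4]);q=P[l==k]
    (c,sz,a)=cv2.minAreaRect((q[:,:2]*1000).astype(np.float32))
    return np.round(c,1),np.round(sz,1),round(a,1),round(np.median(q[:,2])*1000,1),len(q)
def near(P,c,r): return np.hypot(P[...,0]-c[0],P[...,1]-c[1])<r
E
python3 - <<'E'
from h import *
for n in ("top","scene"):
    s=snapshot(n);P=cloud(s);im=s["image"].astype(int);z=P[...,2]
    tab=near(P,(.45,0),.15)&(abs(z)<.012);print(n,"table z",np.median(z[tab])*1000)
    for c in ((.437,.303),(.442,.184),(.438,.112)):
        print("blank",rect(P,near(P,c,.035)&(z>.015)&(z<.03)))
    print("block",rect(P,near(P,(.5,-.06),.1)&(z>.082)&(z<.096)&(im.max(-1)-im.min(-1)<35)&(im.min(-1)>90)))
    print("stand",rect(P,near(P,(.455,-.33),.06)&(z>.033)&(z<.046)))
    print("pinhead",rect(P,near(P,(.455,-.33),.06)&(z>.088)&(z<.106)))
    print("pinhead all",rect(P,near(P,(.455,-.33),.06)&(z>.072)&(z<.106)))
    print("lever",rect(P,near(P,(.497,-.105),.045)&(z>.085)))
    dark=near(P,(.608,.056),.06)&(im.sum(-1)<150)&(z>.07)
    print("offcut",rect(P,dark))
    ch=(P[...,0]>.55)&(P[...,0]<.7)&(P[...,1]>-.06)&(P[...,1]<.25)&(z>.055)
    print("chute",rect(P,ch))
    print("sand",rect(P,near(P,(.38,-.03),.06)&(z>.018)&(z<.03)))
E
```

```text
top table z 0.17566054174611434
blank (array([440.4, 312.7]), array([34.9, 28.8]), 73.4, np.float64(22.0), 146)
blank (array([442.2, 190.1]), array([34. , 29.8]), 74.0, np.float64(22.1), 142)
blank (array([440.9, 115.4]), array([34.1, 29.9]), 63.7, np.float64(21.9), 140)
block (array([556.9, -72.7]), array([39.3, 45.2]), 1.7, np.float64(89.9), 257)
stand (array([ 460.9, -329.1]), array([51. , 50.7]), 63.0, np.float64(39.9), 271)
pinhead (array([ 460.3, -327.8]), array([20.3, 20.5]), 3.5, np.float64(96.2), 61)
pinhead all (array([ 460.3, -327.8]), array([20.3, 20.5]), 3.5, np.float64(95.3), 79)
lever (array([ 482.8, -109.8]), array([58.3, 27.4]), 23.5, np.float64(132.8), 159)Traceback (most recent call last):
  File "<stdin>", line 13, in <module>
  File "h.py", line 17, in rect
    k=1+np.argmax(st[1:,4]);q=P[l==k]
        ~~~~~~~~~^^^^^^^^^^
    return _wrapfunc(a, 'argmax', axis=axis, out=out, **kwds)
    return bound(*args, **kwds)
ValueError: attempt to get argmax of an empty sequence
```

```bash
python3 - <<'E'
from h import *
for n in ("top","scene"):
    s=snapshot(n);P=cloud(s);im=s["image"].astype(int);z=P[...,2]
    def R(name,m):
        try: print(n,name,*rect(P,m))
        except ValueError: print(n,name,"none")
    if n=="scene":
        for c in ((.437,.31),(.442,.188),(.438,.114)): R("blank",near(P,c,.035)&(z>.017)&(z<.03))
        R("block",near(P,(.557,-.073),.05)&(z>.084)&(z<.096))
        R("stand",near(P,(.455,-.33),.06)&(z>.035)&(z<.046))
        R("pinhead",near(P,(.455,-.33),.06)&(z>.088)&(z<.106))
    for zz in (.11,.12,.13):
        R("lever",near(P,(.49,-.105),.06)&(z>zz-.02)&(P[...,0]<.512))
    m=near(P,(.485,-.11),.04)&(z>.08);print("levermax",z[m].max())
    ch=(P[...,0]>.55)&(P[...,0]<.7)&(P[...,1]>-.04)&(P[...,1]<.25)&(z>.05)
    R("chute",ch)
    q=P[near(P,(.617,.06),.06)&(z>.06)];print(len(q),q.min(0),q.max(0))
    if n=="top":
        # profile across x at some y
        for y0 in (0.0,0.06,.12,.17):
            m=(abs(P[...,1]-y0)<.003)&(P[...,0]>.55)&(P[...,0]<.68)
            o=np.argsort(P[m][:,0]);
            print(y0,[(int(a[0]*1000),int(a[2]*1000),int(c.sum())) for a,c in zip(P[m][o][::2],im[m][o][::2])])
E
```

```text
top lever [ 481.3 -110.4] [59.3 27.5] 23.0 132.8 157
top lever [ 480.4 -111. ] [57.5 24.8] 18.8 132.9 151
top lever [ 479.8 -111.6] [56.  19.7] 11.7 133.3 138
levermax 0.1427442405478866
top chute [611.4  76.4] [ 55.9 234.4] 3.2 93.7 1977
949 [5.82165217e-01 5.60487320e-05 6.75144757e-02] [0.64200416 0.11864742 0.10913088]
0.0 [(550, -2, 500), (553, -5, 488), (555, 0, 470), (559, -3, 444), (561, -2, 438), (564, -2, 440), (567, 0, 428), (570, -3, 430), (572, 1, 430), (575, 0, 425), (578, -1, 383), (579, 10, 484), (581, 16, 561), (582, 9, 564), (584, 14, 561), (586, 14, 554), (587, 11, 554), (588, 82, 221), (588, 68, 408), (590, 10, 548), (591, 82, 282), (591, 83, 284), (593, 12, 542), (593, 84, 327), (594, 80, 324), (595, 13, 551), (598, 73, 289), (599, 8, 566), (601, 71, 301), (605, 69, 329), (605, 67, 331), (608, 67, 334), (609, 72, 337), (610, 68, 336), (613, 69, 338), (615, 70, 337), (617, 66, 337), (619, 67, 333), (620, 74, 335), (621, 68, 337), (624, 67, 332), (627, 69, 319), (629, 68, 318), (632, 71, 325), (635, 79, 227), (635, 68, 277), (637, 83, 283), (639, 83, 322), (665, 0,
[... 2581 characters left out ...]
18), (670, 3, 440), (671, 0, 471), (673, 2, 445), (676, 2, 433)]
scene blank [443.7 308.8] [42.  29.3] 71.7 22.9 67
scene blank [445.1 187.2] [39.9 29.7] 73.3 22.8 81
scene blank [444.2 112.3] [37.4 29. ] 61.6 23.0 91
scene block [560.  -75.8] [42.9 47.8] 2.8 90.9 173
scene stand [ 463.8 -330.9] [53.2 51.3] 63.8 40.7 482
scene pinhead [ 462.9 -331.8] [21.4 20.8] 26.9 96.7 112
scene lever [ 482.3 -115.2] [54.7 28.5] 20.7 129.7 207
scene lever [ 482.4 -115.5] [54.9 26.5] 17.7 130.6 186
scene lever [ 481.3 -116. ] [52.7 24.9] 15.2 131.3 163
levermax 0.1387461158675094
scene chute [621.7 113.5] [298.3 108.5] 78.5 92.0 1322
626 [0.58402123 0.00068851 0.07006252] [0.64437058 0.11976399 0.1108425 ]
```

```bash
python3 - <<'E'
from h import *
from scipy.optimize import least_squares
# fit: wooden rails outer edges / floor: use chute points; yaw from left rail edge & right rail edge
for n in ("top","scene"):
    s=snapshot(n);P=cloud(s);z=P[...,2]
    ch=(P[...,0]>.55)&(P[...,0]<.68)&(P[...,1]>-.03)&(P[...,1]<.18)&(z>.06)
    q=P[ch];L=[];R=[]
    for y in np.arange(-.03,.18,.01):
        m=abs(q[:,1]-y)<.005
        if m.sum()>5: L.append((y,np.percentile(q[m,0],3)));R.append((y,np.percentile(q[m,0],97)))
    for e in (L,R):
        e=np.array(e);print(n,np.polyfit(e[:,0],e[:,1],1))
    fl=(abs(P[...,0]-.613)<.014)&(P[...,1]>.11)&(P[...,1]<.18)&(z>.06);fl2=(abs(P[...,0]-.615)<.014)&(P[...,1]>-.04)&(P[...,1]<.02)&(z>.04)
    f=P[fl|fl2];print(n,"floor z=a*y+b",np.polyfit(f[:,1],f[:,2],1))
    # lever bar: points x 450..495
    m=near(P,(.475,-.115),.03)&(z>.1)
    b=P[m&(P[...,0]<.492)];print(n,"bar",b.min(0),b.max(0),np.median(b,0),len(b))
    top=b[b[:,2]>np.percentile(b[:,2],75)];print("top of bar",top.mean(0))
    c=(s["image"].astype(int).sum(-1)<245)&near(P,(.61,.06),.05)&(z>.085)&(abs(P[...,0]-.612)<.018)
    o=P[c];print("offcut",rect(P,c),o.min(0),o.max(0))
    e=(P[...,0]>.58)&(P[...,0]<.64)&(P[...,1]>.15)&(P[...,1]<.24)&(z>.09);print("hi end y max",np.percentile(P[e][:,1],[97,99.5]))
E
```

```text
top [-0.05562445  0.58881282]
top [-0.05438091  0.64046042]
top floor z=a*y+b [0.21622894 0.06981879]
top bar [ 0.45195199 -0.11862454  0.12727764] [ 0.49190678 -0.10536112  0.13857292] [ 0.47203825 -0.11237375  0.13357965] 98
top of bar [ 0.47134143 -0.1122875   0.13622222]
offcut (array([611.6,  60.4]), array([18.8, 57.7]), 4.6, np.float64(97.1), 176) [0.60168125 0.03186136 0.0859393 ] [0.62958543 0.10521909 0.10624157]
hi end y max [0.19234164 0.19347593]
scene [-0.05620602  0.59131363]
scene [-0.05730629  0.64273304]
scene floor z=a*y+b [0.15212859 0.07202654]
scene bar [ 0.45414331 -0.12394442  0.12408217] [ 0.49143892 -0.1103966   0.1379862 ] [ 0.47038006 -0.11876385  0.13240654] 104
top of bar [ 0.47339321 -0.11541559  0.13585226]
offcut (array([610. ,  62.1]), array([31.6, 74.2]), 1.2, np.float64(95.7), 154) [0.59403562 0.02497793 0.08509171] [0.62914228 0.09925369 0.10606436]
hi end y max [0.19009335 0.19219771]
```

Both cameras agree to about 3 mm. Jig origin is about (620, -71), yaw 0.0555 rad, and the lever leans -0.39 rad. The offcut is too low between the rails to grip. I'll push it uphill until it overhangs the open high end, then grip the overhang.

{"method": "jog_arm", "body": {
  "steps": [
    {"dx": 468,"dy": -595,"dz": 40,"twist": 1.273},
    {"dx": 468,"dy": -595,"dz": 40,"twist": 1.273},
    {"dx": 468,"dy": -595,"dz": 40,"twist": 1.273},
    {"dx": 468,"dy": -595,"dz": 40,"twist": 1.273},
    {"dx": 468,"dy": -595,"dz": 40,"twist": 1.273},
    {"dx": 468,"dy": -595,"dz": 40,"twist": 1.273},
    {"dx": 468,"dy": -595,"dz": 40,"twist": 1.273},
    {"dx": 468,"dy": -595,"dz": 40,"twist": 1.273},
    {"dx": 468,"dy": -595,"dz": 40,"twist": 1.273},
    {"dx": 468,"dy": -595,"dz": 40,"twist": 1.273}
  ],
  "gripper": 1,
  "grip_force": 20
}}

```text
time: 2.45
eef_pos: [0.5348, 0.113, 0.2089]
eef_rot: [[-0.998, -0.056, 0.001], [-0.056, 0.998, 0.0], [-0.001, 0.0, -1.0]]
wrist_force: [1.5, 1.4, 0.3]
opening: 0.02
```

```bash
cat >> h.py <<'E'
TH=.0555;O=np.array([620.,-71.])
def w(x,y): return O+np.array([x*np.cos(TH)-y*np.sin(TH),x*np.sin(TH)+y*np.cos(TH)])
def jig(p):
    d=np.array(p[:2])-O;return np.round([d@[np.cos(TH),np.sin(TH)],d@[-np.sin(TH),np.cos(TH)]],1)
def st_(): 
    s=state();p=s["eef_pos"]*1000;R=s["eef_rot"];print("t",round(s["time"],2),"tcp",np.round(p,1),"jig",jig(p),"ang",round(np.arctan2(R[1,0],R[0,0]),4),"F",np.round(s["wrist_force"],1),"open",round(s["opening"],3),"q6",np.round(s["qpos"][5],2));return s
def go(tx,ty,tz,ang=None):
    s=state();p=s["eef_pos"]*1000;R=s["eef_rot"];d=np.array([tx,ty,tz])-p
    a=np.arctan2(R[1,0],R[0,0]);tw=0 if ang is None else -((ang-a+np.pi/2)%np.pi-np.pi/2)
    print("go",(tx,ty,tz),"-> dx,dy,dz",np.round(R.T@d,1),"twist",round(tw,3))
E
python3 - <<'E'
from h import *
st_();print(w(0,80));go(*w(0,80),150,TH)
E
```

```text
t 2.45 tcp [534.8 113.  208.9] jig [-74.9 188.5] ang -3.0853 F [1.5 1.4 0.3] open 0.02 q6 -0.45
[615.56227903   8.87682162]
go (np.float64(615.562279033972), np.float64(8.876821623219797), 150) -> dx,dy,dz [ -74.8 -108.5   58.9] twist 0.001
```

{"method": "jog_arm", "body": {
  "steps": [
    {"dx": -75,"dy": -108,"dz": 55},
    {"dx": -75,"dy": -108,"dz": 55},
    {"dx": -75,"dy": -108,"dz": 55},
    {"dx": -75,"dy": -108,"dz": 55},
    {"dx": -75,"dy": -108,"dz": 55}
  ]
}}

```text
validation failed for argument at $.st...
```

```bash
python3 - <<'E'
from h import *
st_();go(*w(0,80),97,TH)
s=snapshot("top");save(s,"t1.png",(230,90,430,240),4)
E
```

```text
t 2.45 tcp [534.8 113.  208.9] jig [-74.9 188.5] ang -3.0853 F [1.5 1.4 0.3] open 0.02 q6 -0.45
go (np.float64(615.562279033972), np.float64(8.876821623219797), 97) -> dx,dy,dz [ -74.7 -108.6  111.9] twist 0.001
```

View pics/t1.png

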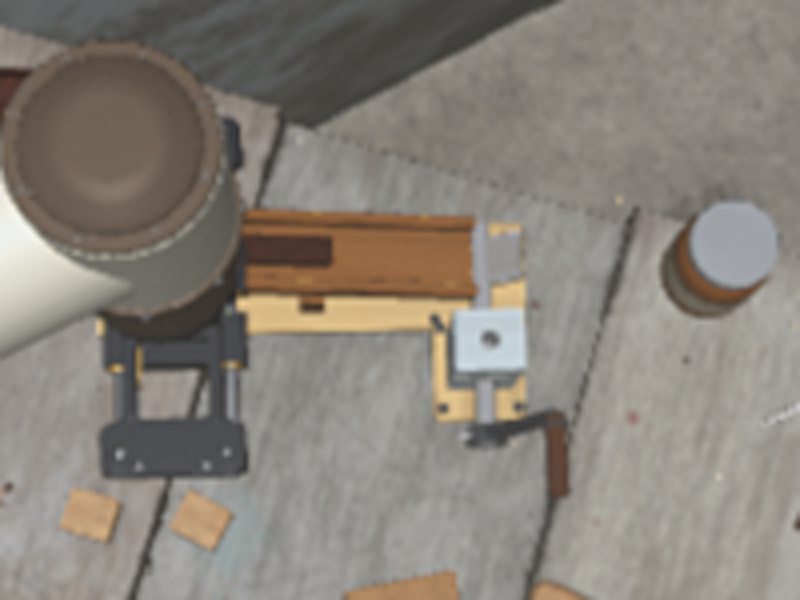

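The view shows the gripper body long along the jaws (x), the offcut at (290,250) and the folded gate at (490,250). The call was refused because the rows lacked "twist", so I'll repeat it with all four fields.

{"method": "jog_arm", "body": {
  "steps": [
    {"dx": -75,"dy": -108,"dz": 55,"twist": 0},
    {"dx": -75,"dy": -108,"dz": 55,"twist": 0},
    {"dx": -75,"dy": -108,"dz": 55,"twist": 0},
    {"dx": -75,"dy": -108,"dz": 55,"twist": 0},
    {"dx": -75,"dy": -108,"dz": 55,"twist": 0}
  ]
}}

```text
time: 3.12
eef_pos: [0.6143, 0.0122, 0.1546]
eef_rot: [[-0.998, -0.057, 0.001], [-0.057, 0.998, 0.0], [-0.001, 0.0, -1.0]]
wrist_force: [-0.6, -0.3, 0.4]
opening: 0.008
```

```bash
python3 - <<'E'
from h import *
st_();go(*w(0,80),97,TH)
E
```

```text
t 3.12 tcp [614.3  12.2 154.6] jig [-1.1 83.4] ang -3.0843 F [-0.6 -0.3  0.4] open 0.008 q6 -0.23
go (np.float64(615.562279033972), np.float64(8.876821623219797), 97) -> dx,dy,dz [-1.  -3.4 57.6] twist 0.002
```

{"method": "jog_arm", "body": {
  "steps": [
    {"dx": -1,"dy": -4,"dz": 30,"twist": 0},
    {"dx": -1,"dy": -4,"dz": 50,"twist": 0},
    {"dx": -1,"dy": -4,"dz": 58,"twist": 0},
    {"dx": -1,"dy": -4,"dz": 58,"twist": 0}
  ]
}}

```text
time: 3.62
eef_pos: [0.6156, 0.0081, 0.0962]
eef_rot: [[-0.998, -0.058, 0.001], [-0.058, 0.998, 0.0], [-0.001, -0.0, -1.0]]
wrist_force: [-1.0, 0.5, 0.8]
opening: 0.005
```

{"method": "jog_arm", "body": {
  "steps": [
    {"dx": 0,"dy": 12,"dz": -2.5,"twist": 0},
    {"dx": 0,"dy": 24,"dz": -5,"twist": 0},
    {"dx": 0,"dy": 36,"dz": -7.5,"twist": 0},
    {"dx": 0,"dy": 48,"dz": -10.2,"twist": 0},
    {"dx": 0,"dy": 60,"dz": -12.8,"twist": 0},
    {"dx": 0,"dy": 60,"dz": -12.8,"twist": 0}
  ]
}}

```text
time: 4.38
eef_pos: [0.6124, 0.0682, 0.1086]
eef_rot: [[-0.998, -0.057, 0.001], [-0.057, 0.998, 0.0], [-0.001, 0.0, -1.0]]
wrist_force: [0.1, -0.8, 0.4]
opening: 0.003
```

```bash
python3 - <<'E'
from h import *
st_()
E
```

```text
t 4.38 tcp [612.4  68.2 108.6] jig [  0.2 139.4] ang -3.0842 F [ 0.1 -0.8  0.4] open 0.003 q6 -0.32
```

{"method": "jog_arm", "body": {
  "steps": [
    {"dx": 0,"dy": 12,"dz": -2.5,"twist": 0},
    {"dx": 0,"dy": 24,"dz": -5,"twist": 0},
    {"dx": 0,"dy": 36,"dz": -7.5,"twist": 0},
    {"dx": 0,"dy": 48,"dz": -10.2,"twist": 0},
    {"dx": 0,"dy": 58,"dz": -12.4,"twist": 0},
    {"dx": 0,"dy": 66,"dz": -14,"twist": 0},
    {"dx": 0,"dy": 66,"dz": -14,"twist": 0}
  ]
}}

```text
time: 5.25
eef_pos: [0.6087, 0.1336, 0.1226]
eef_rot: [[-0.998, -0.057, 0.0], [-0.057, 0.998, 0.0], [-0.0, 0.0, -1.0]]
wrist_force: [0.4, 0.1, -0.1]
opening: 0.005
```

```bash
python3 - <<'E'
from h import *
st_()
s=snapshot("scene");P=cloud(s)
save(s,"s1.png",(270,130,430,250),5)
E
```

```text
t 5.25 tcp [608.7 133.6 122.6] jig [1.000e-01 2.049e+02] ang -3.0848 F [ 0.4  0.1 -0.1] open 0.005 q6 -0.42
```

View pics/s1.png

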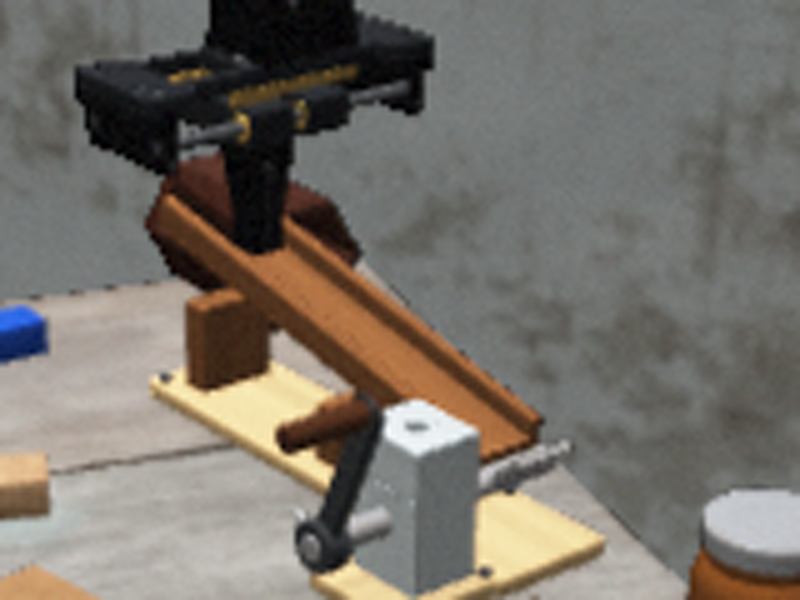

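The fingers are in the chute at (258,230) with the floor below them clear, so the offcut is ahead of them. I'll push about 10 mm more, back off and look.

{"method": "jog_arm", "body": {
  "steps": [
    {"dx": 0,"dy": 5,"dz": -1,"twist": 0},
    {"dx": 0,"dy": 10,"dz": -2.1,"twist": 0},
    {"dx": 0,"dy": 10,"dz": -2.1,"twist": 0},
    {"dx": 0,"dy": -5,"dz": -4,"twist": 0},
    {"dx": 0,"dy": -5,"dz": -60,"twist": 0},
    {"dx": 50,"dy": -60,"dz": -80,"twist": 0},
    {"dx": 100,"dy": -110,"dz": -80,"twist": 0},
    {"dx": 130,"dy": -160,"dz": -80,"twist": 0},
    {"dx": 130,"dy": -160,"dz": -80,"twist": 0}
  ],
  "gripper": 0.5
}}

```text
time: 6.42
eef_pos: [0.4852, -0.0364, 0.2028]
eef_rot: [[-0.999, -0.053, -0.001], [-0.053, 0.999, 0.0], [0.001, 0.0, -1.0]]
wrist_force: [0.1, -0.5, 1.0]
opening: 0.499
```

```bash
python3 - <<'E'
from h import *
st_()
for n in ("top","scene"):
    s=snapshot(n);P=cloud(s);im=s["image"].astype(int)
    if n=="top": save(s,"t2.png",(220,100,380,220),5)
    for r in look_for(s,"dark_offcut")[:2]: print(r["p"],np.array(r["xyz"]))
    c=near(P,(.603,.195),.05)&(P[...,2]>.1)&(abs(P[...,0]-.605)<.016)&(im.sum(-1)<245)
    q=P[c];print(n,rect(P,c),q.min(0),q.max(0))
E
```

```text
t 6.42 tcp [485.2 -36.4 202.8] jig [-132.7   42. ] ang -3.0882 F [ 0.1 -0.5  1. ] open 0.499 q6 -0.21
0.55 [0.6017 0.1825 0.1231]
top (array([608.2, 183.1]), array([23. , 57.7]), 15.8, np.float64(123.4), 177) [0.59091361 0.1537438  0.10207979] [0.61930331 0.21074792 0.1322412 ]
0.68 [0.4362 0.1038 0.0178]
scene (array([612.1, 164.5]), array([16.5, 26.5]), 6.1, np.float64(118.4), 51) [0.59289078 0.15077853 0.10573193] [0.62092093 0.21105288 0.13035372]
```

View pics/t2.png

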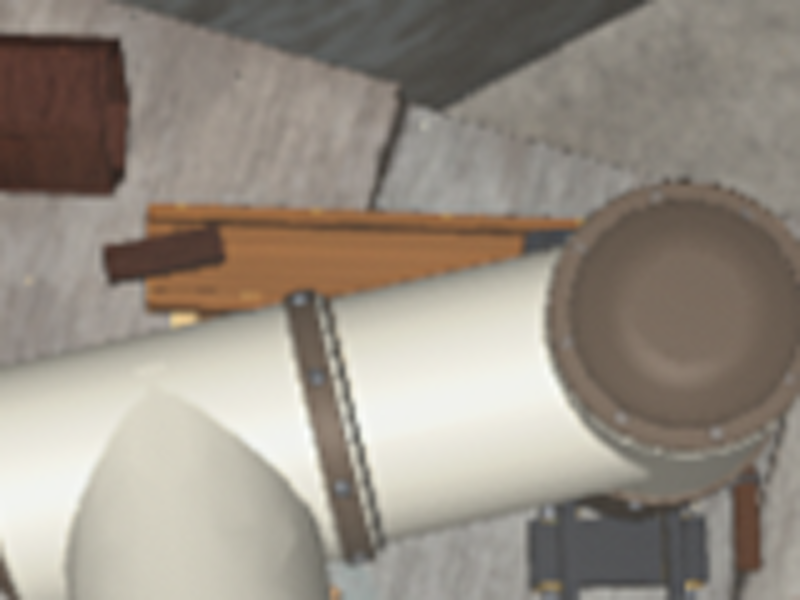

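The offcut overhangs the high end by about 18 mm, skewed about 0.19 rad to the chute (px (105,262) to (222,245)). I'll grip the overhang with the jaws turned to match.

```bash
python3 - <<'E'
from h import *
s=snapshot("top");P=cloud(s);im=s["image"].astype(int)
c=near(P,(.603,.19),.05)&(P[...,2]>.108)&(abs(P[...,0]-.603)<.022)&(im.sum(-1)<215)
q=P[c]*1000
for a in range(150,215,6):
    m=abs(q[:,1]-a)<3
    if m.sum(): print(a,m.sum(),np.percentile(q[m,0],[5,50,95]).round(1),np.median(q[m,2]).round(1))
print(rect(P,c))
st_();go(600,206,190,.24)
E
```

```text
156 9 [604.4 609.3 615.4] 118.2
162 20 [603.  612.3 619.5] 119.3
168 17 [601.6 607.9 618.3] 121.4
174 21 [599.5 607.6 615.6] 121.7
180 16 [598.3 605.7 614.9] 122.5
186 20 [595.8 603.6 611.1] 125.0
192 16 [594.7 601.5 610.5] 126.6
198 20 [592.  600.3 608. ] 127.9
204 16 [591.  598.3 607. ] 128.6
210 8 [595.6 601.6 606.1] 128.7
(array([605.9, 182.7]), array([19.4, 55.7]), 15.1, np.float64(124.1), 163)
t 6.67 tcp [488.7 -33.5 202.4] jig [-129.1   44.7] ang -3.085 F [ 0.1  0.8 -0.4] open 0.502 q6 -0.21
go (600, 206, 190) -> dx,dy,dz [-124.7  232.8   12.5] twist -0.183
```

{"method": "jog_arm", "body": {
  "steps": [
    {"dx": -125,"dy": 233,"dz": 12,"twist": -0.207},
    {"dx": -125,"dy": 233,"dz": 12,"twist": -0.207},
    {"dx": -125,"dy": 233,"dz": 12,"twist": -0.207},
    {"dx": -125,"dy": 233,"dz": 12,"twist": -0.207},
    {"dx": -125,"dy": 233,"dz": 12,"twist": -0.207},
    {"dx": -125,"dy": 233,"dz": 12,"twist": -0.207},
    {"dx": -125,"dy": 233,"dz": 12,"twist": -0.207},
    {"dx": -125,"dy": 233,"dz": 12,"twist": -0.207}
  ]
}}

```text
time: 7.68
eef_pos: [0.5993, 0.2043, 0.1909]
eef_rot: [[-0.966, -0.259, 0.0], [-0.259, 0.966, 0.0], [-0.0, 0.0, -1.0]]
wrist_force: [0.3, 0.2, 0.6]
opening: 0.503
```

```bash
python3 - <<'E'
from h import *
st_();go(600,206,122,.264)
E
```

```text
t 7.67 tcp [599.3 204.3 190.9] jig [ -5.4 276. ] ang -2.8799 F [0.3 0.2 0.6] open 0.503 q6 -0.32
go (600, 206, 122) -> dx,dy,dz [-1.1  1.4 68.9] twist -0.002
```

{"method": "jog_arm", "body": {
  "steps": [
    {"dx": -1,"dy": 2,"dz": 40,"twist": 0},
    {"dx": -1,"dy": 2,"dz": 60,"twist": 0},
    {"dx": -1,"dy": 2,"dz": 69,"twist": 0},
    {"dx": -1,"dy": 2,"dz": 69,"twist": 0}
  ]
}}

```text
time: 8.18
eef_pos: [0.599, 0.2067, 0.121]
eef_rot: [[-0.966, -0.259, -0.003], [-0.259, 0.966, -0.001], [0.003, -0.0, -1.0]]
wrist_force: [-1.9, -0.4, -1.5]
opening: 0.501
```

{"method": "jog_arm", "body": {
  "steps": [
    {"dx": 0,"dy": 0,"dz": 0,"twist": 0},
    {"dx": 0,"dy": 0,"dz": 0,"twist": 0},
    {"dx": 0,"dy": 0,"dz": 0,"twist": 0},
    {"dx": 0,"dy": 0,"dz": 0,"twist": 0},
    {"dx": 0,"dy": 0,"dz": 0,"twist": 0}
  ],
  "gripper": 1,
  "grip_force": 25
}}

```text
time: 8.8
eef_pos: [0.5927, 0.2056, 0.1206]
eef_rot: [[-0.966, -0.258, -0.016], [-0.258, 0.966, -0.006], [0.017, -0.001, -1.0]]
wrist_force: [-17.4, -0.7, 6.1]
opening: 0.221
```

```bash
python3 - <<'E'
from h import *
st_()
E
```

```text
t 8.8 tcp [592.7 205.6 120.6] jig [-11.9 277.7] ang -2.8809 F [-17.4  -0.7   6.1] open 0.221 q6 -0.33
```

{"method": "jog_arm", "body": {
  "steps": [
    {"dx": 5,"dy": 0,"dz": -2,"twist": 0},
    {"dx": 6,"dy": 2,"dz": -12,"twist": 0},
    {"dx": 6,"dy": 5,"dz": -30,"twist": 0},
    {"dx": 6,"dy": 5,"dz": -60,"twist": 0},
    {"dx": 6,"dy": 5,"dz": -60,"twist": 0}
  ]
}}

```text
time: 9.43
eef_pos: [0.5963, 0.2125, 0.1867]
eef_rot: [[-0.965, -0.261, 0.011], [-0.261, 0.965, 0.005], [-0.012, 0.002, -1.0]]
wrist_force: [-0.2, 0.0, -0.3]
opening: 0.221
```

```bash
python3 - <<'E'
from h import *
st_();s=snapshot("scene");save(s,"s2.png",(200,100,400,250),4)
go(500,260,170,.264)
E
```

```text
t 9.43 tcp [596.3 212.5 186.7] jig [ -8.  284.4] ang -2.8776 F [-0.2  0.  -0.3] open 0.221 q6 -0.34
go (500, 260, 170) -> dx,dy,dz [79.2 71.  14.1] twist -0.001
```

View pics/s2.png

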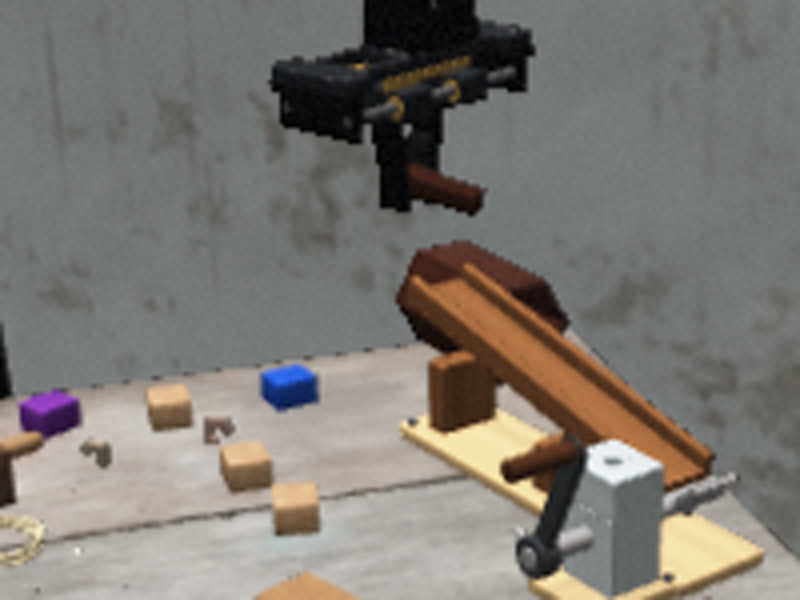

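The offcut is in the fingers, its far end sagging (px (465,190)), and the chute is empty. I'll lay it on the free worktop near (505,215) mm.

{"method": "jog_arm", "body": {
  "steps": [
    {"dx": 87,"dy": 26,"dz": 30,"twist": 0},
    {"dx": 87,"dy": 26,"dz": 60,"twist": 0},
    {"dx": 87,"dy": 26,"dz": 110,"twist": 0},
    {"dx": 87,"dy": 26,"dz": 145,"twist": 0},
    {"dx": 87,"dy": 26,"dz": 160,"twist": 0},
    {"dx": 87,"dy": 26,"dz": 165,"twist": 0},
    {"dx": 87,"dy": 26,"dz": 165,"twist": 0}
  ]
}}

```text
time: 10.35
eef_pos: [0.5017, 0.213, 0.0194]
eef_rot: [[-0.965, -0.261, -0.001], [-0.261, 0.965, -0.002], [0.001, -0.001, -1.0]]
wrist_force: [-8.4, -2.1, 18.7]
opening: 0.217
```

```bash
python3 - <<'E'
from h import *
st_()
E
```

```text
t 10.35 tcp [501.7 213.   19.4] jig [-102.4  290.1] ang -2.8777 F [-8.4 -2.1 18.7] open 0.217 q6 -0.44
```

{"method": "jog_arm", "body": {
  "steps": [
    {"dx": 0,"dy": 0,"dz": -2,"twist": 0},
    {"dx": 0,"dy": 0,"dz": -2,"twist": 0}
  ]
}}

```text
time: 10.6
eef_pos: [0.5033, 0.2142, 0.0195]
eef_rot: [[-0.966, -0.26, 0.003], [-0.26, 0.966, 0.002], [-0.003, 0.001, -1.0]]
wrist_force: [-1.1, 0.2, 6.3]
opening: 0.217
```

{"method": "jog_arm", "body": {
  "steps": [
    {"dx": 0,"dy": 0,"dz": 0,"twist": 0},
    {"dx": 0,"dy": 0,"dz": 0,"twist": 0},
    {"dx": 0,"dy": 0,"dz": 0,"twist": 0},
    {"dx": 0,"dy": 0,"dz": -15,"twist": 0},
    {"dx": 0,"dy": 0,"dz": -70,"twist": 0},
    {"dx": 0,"dy": 0,"dz": -130,"twist": 0},
    {"dx": 0,"dy": 0,"dz": -170,"twist": 0},
    {"dx": 0,"dy": 0,"dz": -180,"twist": 0}
  ],
  "gripper": 0.5
}}

```text
time: 11.6
eef_pos: [0.5022, 0.2137, 0.2014]
eef_rot: [[-0.966, -0.26, 0.003], [-0.26, 0.966, 0.003], [-0.003, 0.002, -1.0]]
wrist_force: [-0.5, 0.3, -0.2]
opening: 0.501
```

```bash
python3 - <<'E'
from h import *
st_();go(462.3,-330,200,TH)
for n in("top","scene"):
    s=snapshot(n);P=cloud(s);im=s["image"].astype(int);z=P[...,2]
    try: print(n,rect(P,near(P,(.51,.19),.06)&(z>.007)&(z<.04)&(im.sum(-1)<260)))
    except ValueError: print("hidden")
E
```

```text
t 11.6 tcp [502.2 213.7 201.4] jig [-101.8  290.8] ang -2.8786 F [-0.5  0.3 -0.2] open 0.501 q6 -0.44
go (462.3, -330, 200) -> dx,dy,dz [ 1.799e+02 -5.147e+02 -2.000e-01] twist 0.207
top (array([515.9, 185.3]), array([17.7, 46.4]), 26.9, np.float64(14.8), 108)
scene (array([516., 187.]), array([19.8, 60.8]), 26.9, np.float64(14.4), 100)
```

Offcut lies flat (top at 15 mm, 20x61 footprint). Now the pin.

{"method": "jog_arm", "body": {
  "steps": [
    {"dx": 180,"dy": -515,"dz": 0,"twist": 0.207},
    {"dx": 180,"dy": -515,"dz": 0,"twist": 0.207},
    {"dx": 180,"dy": -515,"dz": 0,"twist": 0.207},
    {"dx": 180,"dy": -515,"dz": 0,"twist": 0.207},
    {"dx": 180,"dy": -515,"dz": 0,"twist": 0.207},
    {"dx": 180,"dy": -515,"dz": 0,"twist": 0.207},
    {"dx": 180,"dy": -515,"dz": 0,"twist": 0.207},
    {"dx": 180,"dy": -515,"dz": 0,"twist": 0.207},
    {"dx": 180,"dy": -515,"dz": 0,"twist": 0.207},
    {"dx": 180,"dy": -515,"dz": 0,"twist": 0.207}
  ]
}}

```text
time: 12.95
eef_pos: [0.4602, -0.3325, 0.1952]
eef_rot: [[-0.999, -0.051, -0.006], [-0.051, 0.999, 0.003], [0.006, 0.003, -1.0]]
wrist_force: [-0.0, 0.6, -0.1]
opening: 0.5
```

{"method": "jog_arm", "body": {
  "steps": [
    {"dx": 0,"dy": 0,"dz": 0,"twist": 0},
    {"dx": 0,"dy": 0,"dz": 0,"twist": 0}
  ]
}}

```text
time: 13.2
eef_pos: [0.462, -0.3293, 0.1977]
eef_rot: [[-0.998, -0.058, -0.001], [-0.058, 0.998, 0.001], [0.001, 0.001, -1.0]]
wrist_force: [1.1, -0.1, 0.9]
opening: 0.498
```

```bash
python3 - <<'E'
from h import *
st_();go(462.3,-330,84,TH)
E
```

```text
t 13.2 tcp [ 462.  -329.3  197.7] jig [-172.  -249.1] ang -3.084 F [ 1.1 -0.1  0.9] open 0.498 q6 0.39
go (462.3, -330, 84) -> dx,dy,dz [ -0.4  -0.9 113.7] twist 0.002
```

{"method": "jog_arm", "body": {
  "steps": [
    {"dx": 0,"dy": -1,"dz": 50,"twist": 0},
    {"dx": 0,"dy": -1,"dz": 90,"twist": 0},
    {"dx": 0,"dy": -1,"dz": 114,"twist": 0},
    {"dx": 0,"dy": -1,"dz": 114,"twist": 0}
  ]
}}

```text
time: 13.7
eef_pos: [0.4613, -0.3299, 0.0827]
eef_rot: [[-0.998, -0.058, -0.004], [-0.058, 0.998, 0.002], [0.004, 0.002, -1.0]]
wrist_force: [0.1, 0.5, 0.5]
opening: 0.496
```

{"method": "jog_arm", "body": {
  "steps": [
    {"dx": 0,"dy": 0,"dz": 0,"twist": 0},
    {"dx": 0,"dy": 0,"dz": 0,"twist": 0},
    {"dx": 0,"dy": 0,"dz": 0,"twist": 0},
    {"dx": 0,"dy": 0,"dz": 0,"twist": 0}
  ],
  "gripper": 1,
  "grip_force": 25
}}

```text
time: 14.2
eef_pos: [0.4628, -0.3319, 0.0854]
eef_rot: [[-0.998, -0.056, 0.002], [-0.056, 0.998, -0.001], [-0.002, -0.001, -1.0]]
wrist_force: [0.1, 1.2, 3.0]
opening: 0.245
```

```bash
python3 - <<'E'
from h import *
st_()
E
```

```text
t 14.2 tcp [ 462.8 -331.9   85.4] jig [-171.4 -251.8] ang -3.0854 F [0.1 1.2 3. ] open 0.245 q6 0.39
```

{"method": "jog_arm", "body": {
  "steps": [
    {"dx": 0,"dy": 0,"dz": -30,"twist": 0},
    {"dx": 0,"dy": 0,"dz": -70,"twist": 0},
    {"dx": 0,"dy": 0,"dz": -115,"twist": 0},
    {"dx": 0,"dy": 0,"dz": -115,"twist": 0},
    {"dx": 0,"dy": 0,"dz": -115,"twist": 0}
  ]
}}

```text
time: 14.82
eef_pos: [0.4616, -0.3312, 0.1987]
eef_rot: [[-0.998, -0.055, -0.001], [-0.055, 0.998, 0.001], [0.001, 0.001, -1.0]]
wrist_force: [-0.8, 0.8, -0.8]
opening: 0.241
```

```bash
python3 - <<'E'
from h import *
st_();go(558.3,-74.3,197,TH)
E
```

```text
t 14.82 tcp [ 461.6 -331.2  198.7] jig [-172.6 -251. ] ang -3.0862 F [-0.8  0.8 -0.8] open 0.241 q6 0.39
go (558.3, -74.3, 197) -> dx,dy,dz [-110.8  251.1    1.9] twist -0.0
```

{"method": "jog_arm", "body": {
  "steps": [
    {"dx": -50,"dy": 115,"dz": 0,"twist": 0},
    {"dx": -90,"dy": 200,"dz": 0,"twist": 0},
    {"dx": -111,"dy": 250,"dz": 0,"twist": 0},
    {"dx": -111,"dy": 250,"dz": 0,"twist": 0},
    {"dx": -111,"dy": 250,"dz": 0,"twist": 0},
    {"dx": -111,"dy": 250,"dz": 0,"twist": 0},
    {"dx": -111,"dy": 250,"dz": 0,"twist": 0}
  ]
}}

```text
time: 15.7
eef_pos: [0.5582, -0.0762, 0.1981]
eef_rot: [[-0.998, -0.055, -0.003], [-0.055, 0.998, -0.0], [0.003, -0.0, -1.0]]
wrist_force: [0.5, -0.6, -0.3]
opening: 0.241
```

```bash
python3 - <<'E'
from h import *
st_();go(558.3,-74.3,197,TH)
s=snapshot("scene");save(s,"s3.png",(290,130,430,250),5)
P=cloud(s);p=state()["eef_pos"]
K=P[(P[...,2]>p[2]-.075)&(P[...,2]<p[2]-.02)&near(P,p,.03)]
for a in range(20,76,6):
    m=abs(p[2]-K[:,2]-a/1000)<.003
    if m.sum()>2: print(a,m.sum(),np.round((K[m].mean(0)-p)*1000,1), np.round(np.ptp(K[m],axis=0)*1000,1))
print("bore px",proj(s,[.5583,-.0743,.09]))
E
```

```text
t 15.7 tcp [558.2 -76.2 198.1] jig [-62.   -1.8] ang -3.0861 F [ 0.5 -0.6 -0.3] open 0.241 q6 -0.1
go (558.3, -74.3, 197) -> dx,dy,dz [-0.2  1.9  1.1] twist 0.0
20 4 [ -0.4  -1.9 -21.7] [6.7 4.6 2. ]
26 8 [ -0.9  -2.7 -26.3] [6.6 5.4 4.8]
32 10 [ -1.7  -1.5 -31.9] [7.4 6.1 4.6]
38 10 [ -2.2  -3.1 -37.7] [7.  6.5 5.8]
44 10 [ -0.9  -1.8 -44.5] [6.3 6.4 4.8]
50 8 [ -1.   -2.2 -50.1] [5.1 6.5 4.7]
56 10 [ -1.   -2.4 -55.9] [7.5 8.  5.6]
62 10 [ -0.1  -1.6 -62.4] [7.7 3.5 5.5]
68 10 [ -2.1  -1.  -67.5] [ 7.  10.9  5.7]
74 9 [ -0.  -1. -73.] [8.7 7.7 3.3]
bore px (np.float64(351.96928425513426), np.float64(215.3291609644047))
```

View pics/s3.png

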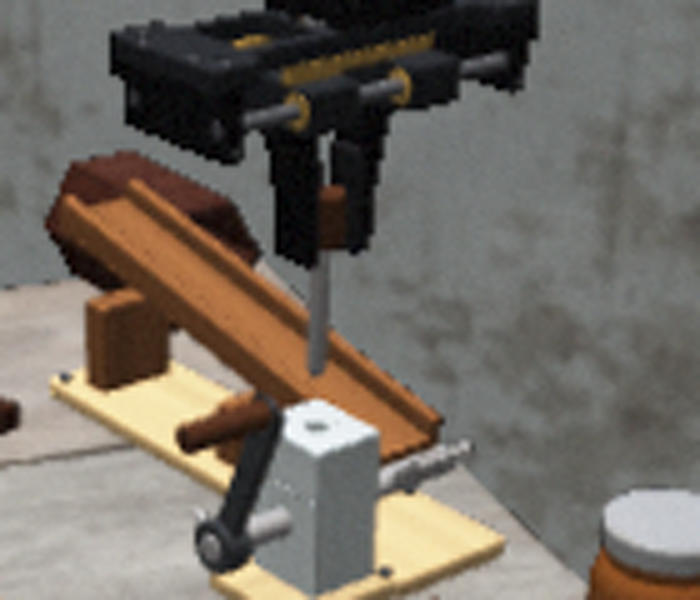

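In the scene view the pin foot is at (316,370), directly over the bore at (318,427). Relative alignment is within about 1 mm, so I lower in stages.

{"method": "jog_arm", "body": {
  "steps": [
    {"dx": -1,"dy": 0,"dz": 15,"twist": 0},
    {"dx": -1,"dy": 0,"dz": 25,"twist": 0},
    {"dx": -1,"dy": 0,"dz": 30,"twist": 0},
    {"dx": -1,"dy": 0,"dz": 35,"twist": 0},
    {"dx": -1,"dy": 0,"dz": 37,"twist": 0},
    {"dx": -1,"dy": 0,"dz": 37,"twist": 0}
  ]
}}

```text
time: 16.5
eef_pos: [0.5602, -0.0757, 0.1624]
eef_rot: [[-0.998, -0.056, 0.0], [-0.056, 0.998, -0.0], [-0.0, -0.0, -1.0]]
wrist_force: [0.4, -0.1, -0.3]
opening: 0.244
```

```bash
python3 - <<'E'
from h import *
st_()
E
```

```text
t 16.5 tcp [560.2 -75.7 162.4] jig [-60.   -1.4] ang -3.0854 F [ 0.4 -0.1 -0.3] open 0.244 q6 -0.1
```

{"method": "jog_arm", "body": {
  "steps": [
    {"dx": 0,"dy": 0,"dz": 4,"twist": 0},
    {"dx": 0,"dy": 0,"dz": 8,"twist": 0},
    {"dx": 0,"dy": 0,"dz": 12,"twist": 0},
    {"dx": 0,"dy": 0,"dz": 16,"twist": 0},
    {"dx": 0,"dy": 0,"dz": 20,"twist": 0},
    {"dx": 0,"dy": 0,"dz": 20,"twist": 0}
  ]
}}

```text
time: 17.25
eef_pos: [0.5598, -0.0757, 0.1419]
eef_rot: [[-0.998, -0.056, -0.001], [-0.056, 0.998, -0.0], [0.001, -0.0, -1.0]]
wrist_force: [-0.2, 0.2, -1.3]
opening: 0.243
```

```bash
python3 - <<'E'
from h import *
st_()
E
```

```text
t 17.25 tcp [559.8 -75.7 141.9] jig [-60.3  -1.4] ang -3.0857 F [-0.2  0.2 -1.3] open 0.243 q6 -0.1
```

{"method": "jog_arm", "body": {
  "steps": [
    {"dx": 0,"dy": 0,"dz": 0,"twist": 0},
    {"dx": 0,"dy": 0,"dz": 0,"twist": 0},
    {"dx": 0,"dy": 0,"dz": 0,"twist": 0},
    {"dx": 0,"dy": 0,"dz": -25,"twist": 0},
    {"dx": 0,"dy": 0,"dz": -70,"twist": 0},
    {"dx": 0,"dy": 0,"dz": -78,"twist": 0},
    {"dx": 50,"dy": -30,"dz": -78,"twist": 0},
    {"dx": 90,"dy": -62,"dz": -78,"twist": 0},
    {"dx": 90,"dy": -62,"dz": -78,"twist": 0}
  ],
  "gripper": 0.5
}}

```text
time: 18.38
eef_pos: [0.4708, -0.144, 0.2201]
eef_rot: [[-0.999, -0.053, -0.001], [-0.053, 0.999, 0.0], [0.001, 0.001, -1.0]]
wrist_force: [-0.6, -0.4, -0.2]
opening: 0.498
```

{"method": "jog_arm", "body": {
  "steps": [
    {"dx": 0,"dy": 0,"dz": 0,"twist": 0},
    {"dx": 0,"dy": 0,"dz": 0,"twist": 0},
    {"dx": 0,"dy": 0,"dz": 0,"twist": 0},
    {"dx": 0,"dy": 0,"dz": 0,"twist": 0}
  ],
  "gripper": 1
}}

```text
time: 18.88
eef_pos: [0.4741, -0.1423, 0.2201]
eef_rot: [[-0.998, -0.057, -0.0], [-0.057, 0.998, 0.0], [0.0, 0.0, -1.0]]
wrist_force: [0.3, 1.2, 0.6]
opening: 0.129
```

```bash
sed -i 's/O=np.array(\[620.,-71.\])/O=np.array([621.,-72.])/' h.py; python3 - <<'E'
from h import *
st_();go(*w(-150,-58),134,TH)
s=snapshot("scene");save(s,"s4.png",(290,130,430,250),5)
P=cloud(s);q=P[near(P,(.56,-.075),.025)&(P[...,2]>.1)&(P[...,2]<.17)];print("pin",len(q),q.max(0),np.median(q,0))
E
```

```text
t 18.88 tcp [ 474.1 -142.3  220.1] jig [-150.6  -62. ] ang -3.0849 F [0.3 1.2 0.6] open 0.129 q6 0.02
go (np.float64(474.4483071568332), np.float64(-138.23142248813693), 134) -> dx,dy,dz [-0.6  4.  86.1] twist 0.001
pin 158 [ 0.57293841 -0.06850291  0.15436058] [ 0.55852543 -0.08112175  0.13745747]
```

View pics/s4.png

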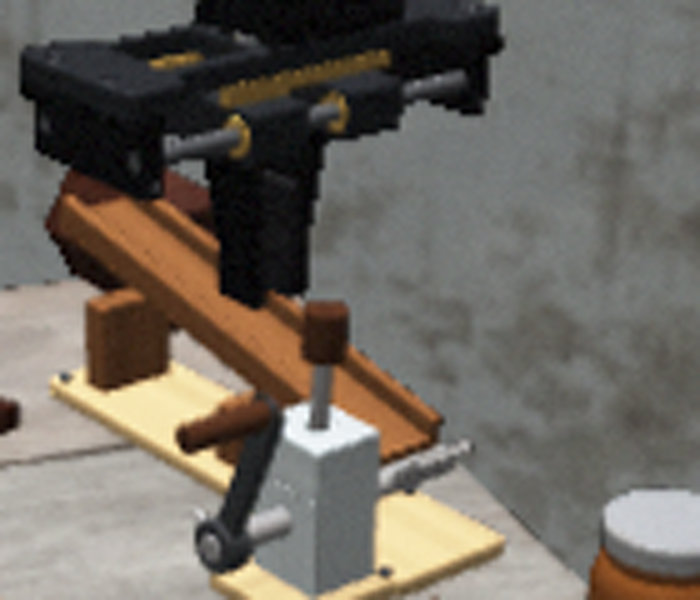

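Pin stands upright in the bore (head at (325,330)). Now I push the lever over.

{"method": "jog_arm", "body": {
  "steps": [
    {"dx": 0,"dy": 0,"dz": 40,"twist": 0},
    {"dx": 0,"dy": 0,"dz": 75,"twist": 0},
    {"dx": 0,"dy": 0,"dz": 86,"twist": 0},
    {"dx": 0,"dy": 0,"dz": 86,"twist": 0}
  ]
}}

```text
time: 19.42
eef_pos: [0.4739, -0.1427, 0.1344]
eef_rot: [[-0.998, -0.056, -0.001], [-0.056, 0.998, -0.0], [0.001, -0.0, -1.0]]
wrist_force: [0.7, 0.3, 0.5]
opening: 0.007
```

{"method": "jog_arm", "body": {
  "steps": [
    {"dx": 0,"dy": 5,"dz": 0,"twist": 0},
    {"dx": 0,"dy": 10,"dz": 0,"twist": 0},
    {"dx": 0,"dy": 15,"dz": 0,"twist": 0},
    {"dx": 0,"dy": 20,"dz": 0,"twist": 0},
    {"dx": 0,"dy": 24,"dz": 0,"twist": 0},
    {"dx": 0,"dy": 28,"dz": 0,"twist": 0},
    {"dx": 0,"dy": 32,"dz": 0,"twist": 0},
    {"dx": 0,"dy": 36,"dz": 0,"twist": 0},
    {"dx": 0,"dy": 40,"dz": 0,"twist": 0},
    {"dx": 0,"dy": 44,"dz": 0,"twist": 0}
  ]
}}

```text
time: 20.68
eef_pos: [0.4711, -0.0984, 0.1343]
eef_rot: [[-0.998, -0.056, -0.0], [-0.056, 0.998, 0.0], [0.0, 0.0, -1.0]]
wrist_force: [-0.4, -1.2, 1.9]
opening: 0.004
```

```bash
cat >> h.py <<'E'
def pinlev():
    s=snapshot("scene");P=cloud(s)
    q=P[near(P,(.56,-.077),.025)&(P[...,2]>.1)&(P[...,2]<.18)];print("pin top z",np.percentile(q[:,2],98)*1000)
    return s
E
python3 - <<'E'
from h import *
st_();pinlev()
E
```

```text
t 20.68 tcp [471.1 -98.4 134.3] jig [-151.1  -18.1] ang -3.0856 F [-0.4 -1.2  1.9] open 0.004 q6 -0.08
pin top z 152.95560060023266
```

{"method": "jog_arm", "body": {
  "steps": [
    {"dx": 0,"dy": 1.5,"dz": 0,"twist": 0},
    {"dx": 0,"dy": 3,"dz": 0,"twist": 0},
    {"dx": 0,"dy": 4.5,"dz": 0,"twist": 0},
    {"dx": 0,"dy": 6,"dz": 0,"twist": 0},
    {"dx": 0,"dy": 7.5,"dz": 0,"twist": 0},
    {"dx": 0,"dy": 9,"dz": 0,"twist": 0},
    {"dx": 0,"dy": 10.5,"dz": 0,"twist": 0},
    {"dx": 0,"dy": 12,"dz": 0,"twist": 0},
    {"dx": 0,"dy": 13,"dz": 0,"twist": 0},
    {"dx": 0,"dy": 14,"dz": 0,"twist": 0}
  ]
}}

```text
time: 21.98
eef_pos: [0.4704, -0.0847, 0.1343]
eef_rot: [[-0.998, -0.056, -0.0], [-0.056, 0.998, 0.0], [0.0, 0.0, -1.0]]
wrist_force: [0.3, -1.1, -0.4]
opening: 0.005
```

```bash
python3 - <<'E'
from h import *
st_();pinlev()
E
```

```text
t 21.98 tcp [470.4 -84.7 134.3] jig [-151.1   -4.3] ang -3.0857 F [ 0.3 -1.1 -0.4] open 0.005 q6 -0.11
pin top z 118.26580125606482
```

Pin dropped (top 118 mm; home is 116). Next I press it home from above.

{"method": "jog_arm", "body": {
  "steps": [
    {"dx": 0,"dy": -4,"dz": 0,"twist": 0},
    {"dx": 0,"dy": -4,"dz": -30,"twist": 0},
    {"dx": 0,"dy": -4,"dz": -70,"twist": 0},
    {"dx": -45,"dy": 0,"dz": -70,"twist": 0},
    {"dx": -90,"dy": 4,"dz": -60,"twist": 0},
    {"dx": -90,"dy": 4,"dz": -40,"twist": 0},
    {"dx": -90,"dy": 4,"dz": -20,"twist": 0},
    {"dx": -90,"dy": 4,"dz": -12,"twist": 0},
    {"dx": -90,"dy": 4,"dz": -7,"twist": 0},
    {"dx": -90,"dy": 4,"dz": -7,"twist": 0}
  ]
}}

```text
time: 23.28
eef_pos: [0.5603, -0.0758, 0.1417]
eef_rot: [[-0.998, -0.056, 0.001], [-0.056, 0.998, -0.0], [-0.001, -0.0, -1.0]]
wrist_force: [0.6, -0.5, 0.3]
opening: 0.006
```

{"method": "jog_arm", "body": {
  "steps": [
    {"dx": 0,"dy": 0,"dz": 2,"twist": 0},
    {"dx": 0,"dy": 0,"dz": 4,"twist": 0},
    {"dx": 0,"dy": 0,"dz": 6,"twist": 0},
    {"dx": 0,"dy": 0,"dz": 7,"twist": 0},
    {"dx": 0,"dy": 0,"dz": 7,"twist": 0}
  ]
}}

```text
time: 23.9
eef_pos: [0.5604, -0.0756, 0.1355]
eef_rot: [[-0.998, -0.056, 0.001], [-0.056, 0.998, -0.0], [-0.001, -0.0, -1.0]]
wrist_force: [-2.7, 1.2, 5.2]
opening: 0.002
```

```bash
python3 - <<'E'
from h import *
st_()
E
```

```text
t 23.9 tcp [560.4 -75.6 135.5] jig [-60.7  -0.3] ang -3.0851 F [-2.7  1.2  5.2] open 0.002 q6 -0.1
```

{"method": "jog_arm", "body": {
  "steps": [
    {"dx": 0,"dy": 0,"dz": 1,"twist": 0},
    {"dx": 0,"dy": 0,"dz": 2,"twist": 0},
    {"dx": 0,"dy": 0,"dz": 2,"twist": 0}
  ]
}}

```text
time: 24.28
eef_pos: [0.5606, -0.0756, 0.1354]
eef_rot: [[-0.998, -0.057, 0.002], [-0.057, 0.998, -0.001], [-0.002, -0.001, -1.0]]
wrist_force: [-4.4, 2.6, 13.7]
opening: 0.001
```

```bash
python3 - <<'E'
from h import *
st_()
E
```

```text
t 24.27 tcp [560.6 -75.6 135.4] jig [-60.5  -0.3] ang -3.0844 F [-4.4  2.6 13.7] open 0.001 q6 -0.1
```

Force rises to 14 N with no further motion and the tip is at 116.4 mm, so the pin is home. I withdraw and check the gate and blanks.

{"method": "jog_arm", "body": {
  "steps": [
    {"dx": 0,"dy": 0,"dz": -30,"twist": 0},
    {"dx": 0,"dy": 0,"dz": -80,"twist": 0},
    {"dx": 60,"dy": 0,"dz": -90,"twist": 0},
    {"dx": 120,"dy": 0,"dz": -90,"twist": 0},
    {"dx": 180,"dy": 0,"dz": -90,"twist": 0},
    {"dx": 180,"dy": 0,"dz": -90,"twist": 0},
    {"dx": 180,"dy": 0,"dz": -90,"twist": 0}
  ],
  "gripper": 0.4
}}

```text
time: 25.15
eef_pos: [0.381, -0.0857, 0.2231]
eef_rot: [[-0.998, -0.056, 0.002], [-0.056, 0.998, 0.0], [-0.002, -0.0, -1.0]]
wrist_force: [0.5, -0.3, -0.3]
opening: 0.592
```

```bash
cat >> h.py <<'E'
BL=((.442,.31),(.443,.188),(.442,.114))
def blanks(s,cs=BL):
    P=cloud(s);z=P[...,2];im=s["image"].astype(int)
    pale=(im[...,0]>150)&(im[...,0]-im[...,2]>40)&(z>.016)&(z<.03)
    n,l,st,_=cv2.connectedComponentsWithStats(pale.astype(np.uint8))
    for k in range(1,n):
        if st[k,4]>40: 
            q=P[l==k];c,sz,a=cv2.minAreaRect((q[:,:2]*1000).astype(np.float32))
            if max(sz)<50: print(np.round(c,1),np.round(sz,1),round(a,1),round(np.median(q[:,2])*1000,1),st[k,4])
E
python3 - <<'E'
from h import *
st_();s=pinlev();save(s,"s5.png",(290,130,430,250),5);blanks(s);print("--");s=snapshot("top");blanks(s)
P=cloud(s);q=P[near(P,(.56,-.074),.012)&(P[...,2]>.08)];print("top: pin head",np.median(q,0),len(q))
E
```

```text
t 25.15 tcp [381.  -85.7 223.1] jig [-240.4   -0.4] ang -3.0852 F [ 0.5 -0.3 -0.3] open 0.592 q6 -0.14
pin top z 118.11435666137056
[443.7 311.5] [40.9 28.5] 76.7 23.4 55
[445.4 188.3] [36.3 29.2] 77.6 23.1 67
[486.  109.7] [35.3 30.6] 70.9 23.3 78
[ -19.7 -204.5] [15.5  9.8] 23.1 18.6 41
[-104.5 -160.6] [20.9  9.4] 46.3 20.8 61
--
[483.2 111.8] [34.1 28.5] 67.3 22.2 129
[440.9 312.7] [34.4 28. ] 73.4 21.9 134
[442.5 190.1] [33.8 28.9] 75.2 21.6 133
[ 310.6 -190.8] [39.8 15.7] 67.9 20.5 74
top: pin head [ 0.55781329 -0.07248955  0.11542025] 64
```

View pics/s5.png

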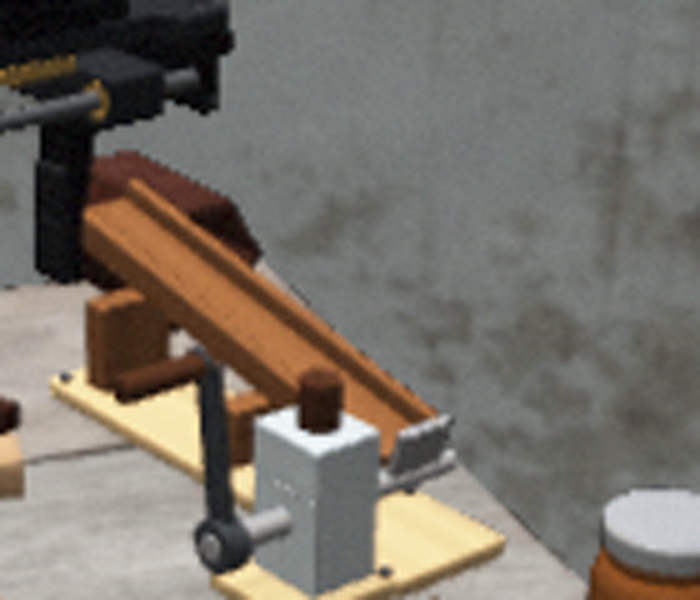

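Gate is square, pin home, lever over. A blank was knocked: the nearest is now at about (486,110) mm. The bore fit showed the scene camera is the accurate one, so I use its positions. Picking the nearest blank first.

```bash
python3 - <<'E'
from h import *
go(486,109.7,100,np.radians(-22))
E
```

```text
go (486, 109.7, 100) -> dx,dy,dz [-115.   189.2  122.7] twist 0.44
```

{"method": "jog_arm", "body": {
  "steps": [
    {"dx": -115,"dy": 189,"dz": 60,"twist": 0.44},
    {"dx": -115,"dy": 189,"dz": 60,"twist": 0.44},
    {"dx": -115,"dy": 189,"dz": 90,"twist": 0.44},
    {"dx": -115,"dy": 189,"dz": 120,"twist": 0.44},
    {"dx": -115,"dy": 189,"dz": 123,"twist": 0.44},
    {"dx": -115,"dy": 189,"dz": 123,"twist": 0.44},
    {"dx": -115,"dy": 189,"dz": 123,"twist": 0.44}
  ]
}}

```text
time: 26.12
eef_pos: [0.485, 0.1088, 0.1003]
eef_rot: [[-0.927, 0.375, 0.001], [0.375, 0.927, 0.0], [-0.001, 0.001, -1.0]]
wrist_force: [0.4, -0.5, -0.2]
opening: 0.598
```

```bash
python3 - <<'E'
from h import *
st_();go(486,109.7,32.5,np.radians(-22))
s=snapshot("scene");blanks(s)
E
```

```text
t 26.12 tcp [485.  108.8 100.3] jig [-125.8  188.1] ang 2.7569 F [ 0.4 -0.5 -0.2] open 0.598 q6 -0.93
go (486, 109.7, 32.5) -> dx,dy,dz [-0.5  1.1 67.8] twist -0.001
[443.2 308.7] [33.5 28.1] 78.0 23.5 54
[445.2 188.8] [36.4 28.2] 78.8 23.5 65
[487.4 111.5] [40.2 29.7] 66.9 23.1 74
[-105.  -160.7] [19.7 10. ] 37.6 20.8 59
```

{"method": "jog_arm", "body": {
  "steps": [
    {"dx": -1,"dy": 1,"dz": 40,"twist": 0},
    {"dx": -1,"dy": 1,"dz": 60,"twist": 0},
    {"dx": -1,"dy": 1,"dz": 67.5,"twist": 0},
    {"dx": -1,"dy": 1,"dz": 67.5,"twist": 0},
    {"dx": -1,"dy": 1,"dz": 67.5,"twist": 0}
  ]
}}

```text
time: 26.8
eef_pos: [0.4867, 0.1101, 0.0332]
eef_rot: [[-0.927, 0.375, 0.002], [0.375, 0.927, 0.001], [-0.002, 0.002, -1.0]]
wrist_force: [0.2, 0.1, -0.0]
opening: 0.597
```

{"method": "jog_arm", "body": {
  "steps": [
    {"dx": 0,"dy": 0,"dz": 0,"twist": 0},
    {"dx": 0,"dy": 0,"dz": 0,"twist": 0},
    {"dx": 0,"dy": 0,"dz": 0,"twist": 0},
    {"dx": 0,"dy": 0,"dz": 0,"twist": 0}
  ],
  "gripper": 1,
  "grip_force": 30
}}

```text
time: 27.3
eef_pos: [0.4859, 0.11, 0.032]
eef_rot: [[-0.927, 0.374, 0.0], [0.374, 0.927, -0.0], [-0.0, 0.0, -1.0]]
wrist_force: [-0.7, 0.4, 2.0]
opening: 0.339
```

{"method": "jog_arm", "body": {
  "steps": [
    {"dx": 0,"dy": 0,"dz": -20,"twist": 0},
    {"dx": 0,"dy": 0,"dz": -60,"twist": 0},
    {"dx": 0,"dy": 0,"dz": -120,"twist": 0},
    {"dx": 0,"dy": 0,"dz": -140,"twist": 0},
    {"dx": 0,"dy": 0,"dz": -140,"twist": 0}
  ]
}}

```text
time: 27.92
eef_pos: [0.4867, 0.1104, 0.1735]
eef_rot: [[-0.927, 0.375, 0.004], [0.375, 0.927, 0.002], [-0.003, 0.004, -1.0]]
wrist_force: [-0.9, 0.4, -0.9]
opening: 0.34
```

```bash
python3 - <<'E'
from h import *
st_();go(*w(0,46),130,TH)
E
```

```text
t 27.93 tcp [486.7 110.4 173.5] jig [-124.   189.5] ang 2.7576 F [-0.9  0.4 -0.9] open 0.34 q6 -0.93
go (np.float64(618.4483104445338), np.float64(-26.07082756664861), 130) -> dx,dy,dz [-173.2  -77.3   43.7] twist -0.439
```

{"method": "jog_arm", "body": {
  "steps": [
    {"dx": -173,"dy": -77,"dz": 0,"twist": -0.439},
    {"dx": -173,"dy": -77,"dz": 0,"twist": -0.439},
    {"dx": -173,"dy": -77,"dz": 0,"twist": -0.439},
    {"dx": -173,"dy": -77,"dz": 0,"twist": -0.439},
    {"dx": -173,"dy": -77,"dz": 20,"twist": -0.439},
    {"dx": -173,"dy": -77,"dz": 44,"twist": -0.439},
    {"dx": -173,"dy": -77,"dz": 44,"twist": -0.439},
    {"dx": -173,"dy": -77,"dz": 44,"twist": -0.439}
  ]
}}

```text
time: 28.92
eef_pos: [0.6175, -0.0259, 0.128]
eef_rot: [[-0.998, -0.056, -0.0], [-0.056, 0.998, -0.0], [0.0, -0.0, -1.0]]
wrist_force: [0.9, 0.4, -0.4]
opening: 0.344
```

```bash
python3 - <<'E'
from h import *
st_();go(*w(0,46),101.5,TH)
E
```

```text
t 28.93 tcp [617.5 -25.9 128. ] jig [-1.  46.2] ang -3.086 F [ 0.9  0.4 -0.4] open 0.344 q6 -0.16
go (np.float64(618.4483104445338), np.float64(-26.07082756664861), 101.5) -> dx,dy,dz [-1.  -0.2 26.5] twist 0.0
```

{"method": "jog_arm", "body": {
  "steps": [
    {"dx": -1,"dy": 0,"dz": 12,"twist": 0},
    {"dx": -1,"dy": 0,"dz": 20,"twist": 0},
    {"dx": -1,"dy": 0,"dz": 24,"twist": 0},
    {"dx": -1,"dy": 0,"dz": 26,"twist": 0},
    {"dx": -1,"dy": 0,"dz": 26,"twist": 0}
  ]
}}

```text
time: 29.55
eef_pos: [0.6185, -0.0263, 0.1019]
eef_rot: [[-0.998, -0.055, 0.0], [-0.055, 0.998, -0.0], [-0.0, -0.0, -1.0]]
wrist_force: [-0.3, -0.4, -0.3]
opening: 0.337
```

{"method": "jog_arm", "body": {
  "steps": [
    {"dx": 0,"dy": 0,"dz": 0,"twist": 0},
    {"dx": 0,"dy": 0,"dz": 0,"twist": 0},
    {"dx": 0,"dy": 0,"dz": 0,"twist": 0},
    {"dx": 0,"dy": 0,"dz": -30,"twist": 0},
    {"dx": 0,"dy": 0,"dz": -70,"twist": 0},
    {"dx": 60,"dy": 30,"dz": -100,"twist": 0},
    {"dx": 120,"dy": 80,"dz": -100,"twist": 0},
    {"dx": 170,"dy": 130,"dz": -100,"twist": 0},
    {"dx": 170,"dy": 130,"dz": -100,"twist": 0}
  ],
  "gripper": 0.4
}}

```text
time: 30.68
eef_pos: [0.4395, 0.0951, 0.2024]
eef_rot: [[-0.998, -0.056, 0.001], [-0.056, 0.998, 0.001], [-0.001, 0.001, -1.0]]
wrist_force: [0.1, 0.1, 0.4]
opening: 0.603
```

```bash
python3 - <<'E'
from h import *
st_()
s=snapshot("scene");blanks(s);save(s,"s6.png",(290,130,430,250),5);go(445.2,188.3,100,np.radians(-14))
E
```

```text
t 30.68 tcp [439.5  95.1 202.4] jig [-172.   176.9] ang -3.0851 F [0.1 0.1 0.4] open 0.603 q6 -0.52
[444.1 310.2] [40.2 29.7] 73.4 23.3 54
[445.8 188.6] [38.6 29.5] 76.7 23.2 67
[-105.3 -159.9] [20.6 10.6] 32.5 21.0 58
go (445.2, 188.3, 100) -> dx,dy,dz [-12.8  91.6 102.6] twist 0.302
```

View pics/s6.png

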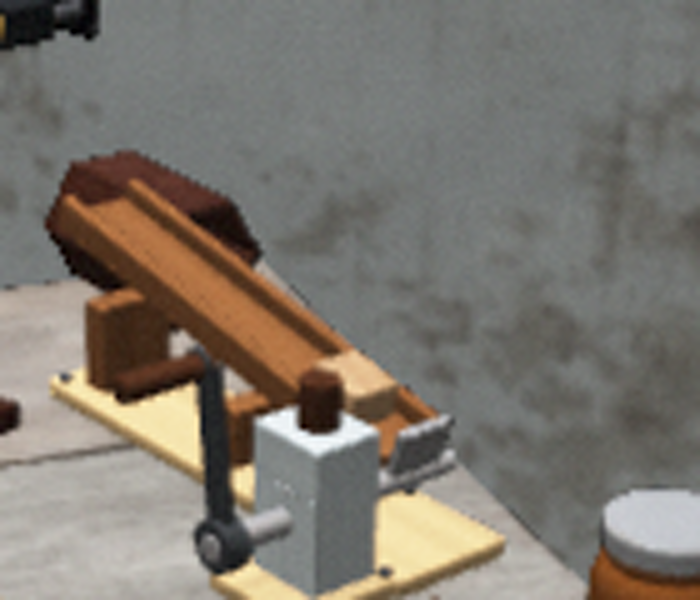

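First blank lies flat in the chute (px (360,385)). Second blank: position unchanged at (445.5,188).

{"method": "jog_arm", "body": {
  "steps": [
    {"dx": -13,"dy": 91,"dz": 60,"twist": 0.29},
    {"dx": -13,"dy": 91,"dz": 103,"twist": 0.29},
    {"dx": -13,"dy": 91,"dz": 140,"twist": 0.29},
    {"dx": -13,"dy": 91,"dz": 150,"twist": 0.29},
    {"dx": -13,"dy": 91,"dz": 162,"twist": 0.29},
    {"dx": -13,"dy": 91,"dz": 170,"twist": 0.29},
    {"dx": -13,"dy": 91,"dz": 170,"twist": 0.29},
    {"dx": -13,"dy": 91,"dz": 170,"twist": 0.29}
  ]
}}

```text
time: 31.72
eef_pos: [0.4501, 0.186, 0.0328]
eef_rot: [[-0.972, 0.233, 0.002], [0.233, 0.972, 0.001], [-0.001, 0.002, -1.0]]
wrist_force: [-0.0, 0.1, 0.0]
opening: 0.599
```

{"method": "jog_arm", "body": {
  "steps": [
    {"dx": 0,"dy": 0,"dz": 0,"twist": 0},
    {"dx": 0,"dy": 0,"dz": 0,"twist": 0},
    {"dx": 0,"dy": 0,"dz": 0,"twist": 0},
    {"dx": 0,"dy": 0,"dz": 0,"twist": 0}
  ],
  "gripper": 1,
  "grip_force": 30
}}

```text
time: 32.22
eef_pos: [0.4495, 0.1858, 0.032]
eef_rot: [[-0.973, 0.233, -0.0], [0.233, 0.973, -0.0], [0.0, -0.0, -1.0]]
wrist_force: [-0.2, -0.8, 2.1]
opening: 0.34
```

{"method": "jog_arm", "body": {
  "steps": [
    {"dx": 0,"dy": 0,"dz": -20,"twist": 0},
    {"dx": 0,"dy": 0,"dz": -60,"twist": 0},
    {"dx": 0,"dy": 0,"dz": -120,"twist": 0},
    {"dx": 0,"dy": 0,"dz": -145,"twist": 0},
    {"dx": 0,"dy": 0,"dz": -145,"twist": 0}
  ]
}}

```text
time: 32.85
eef_pos: [0.4504, 0.1865, 0.1788]
eef_rot: [[-0.973, 0.233, 0.004], [0.233, 0.973, 0.003], [-0.003, 0.004, -1.0]]
wrist_force: [-0.3, -0.9, -1.4]
opening: 0.346
```

```bash
python3 - <<'E'
from h import *
st_();go(*w(0,92),140,TH)
E
```

```text
t 32.85 tcp [450.4 186.5 178.8] jig [-156.   267.6] ang 2.9067 F [-0.3 -0.9 -1.4] open 0.346 q6 -0.96
go (np.float64(615.8966208890678), np.float64(19.85834486670278), 140) -> dx,dy,dz [-199.6 -123.8   38.9] twist -0.29
```

{"method": "jog_arm", "body": {
  "steps": [
    {"dx": -200,"dy": -124,"dz": 0,"twist": -0.29},
    {"dx": -200,"dy": -124,"dz": 0,"twist": -0.29},
    {"dx": -200,"dy": -124,"dz": 0,"twist": -0.29},
    {"dx": -200,"dy": -124,"dz": 0,"twist": -0.29},
    {"dx": -200,"dy": -124,"dz": 0,"twist": -0.29},
    {"dx": -200,"dy": -124,"dz": 20,"twist": -0.29},
    {"dx": -200,"dy": -124,"dz": 40,"twist": -0.29},
    {"dx": -200,"dy": -124,"dz": 40,"twist": -0.29},
    {"dx": -200,"dy": -124,"dz": 40,"twist": -0.29}
  ]
}}

```text
time: 33.98
eef_pos: [0.6151, 0.0191, 0.1369]
eef_rot: [[-0.998, -0.056, -0.0], [-0.056, 0.998, -0.0], [0.0, -0.0, -1.0]]
wrist_force: [0.9, 0.0, 0.4]
opening: 0.341
```

```bash
python3 - <<'E'
from h import *
st_();go(*w(0,92),111.5,TH)
E
```

```text
t 33.98 tcp [615.1  19.1 136.9] jig [-0.9 91.3] ang -3.0857 F [0.9 0.  0.4] open 0.341 q6 -0.24
go (np.float64(615.8966208890678), np.float64(19.85834486670278), 111.5) -> dx,dy,dz [-0.9  0.7 25.4] twist 0.0
```

{"method": "jog_arm", "body": {
  "steps": [
    {"dx": -1,"dy": 0,"dz": 12,"twist": 0},
    {"dx": -1,"dy": 0,"dz": 20,"twist": 0},
    {"dx": -1,"dy": 0,"dz": 24,"twist": 0},
    {"dx": -1,"dy": 0,"dz": 25,"twist": 0},
    {"dx": -1,"dy": 0,"dz": 25,"twist": 0}
  ]
}}

```text
time: 34.6
eef_pos: [0.6163, 0.0187, 0.112]
eef_rot: [[-0.998, -0.055, 0.0], [-0.055, 0.998, -0.0], [-0.0, -0.0, -1.0]]
wrist_force: [0.2, 0.1, 0.2]
opening: 0.339
```

{"method": "jog_arm", "body": {
  "steps": [
    {"dx": 0,"dy": 0,"dz": 0,"twist": 0},
    {"dx": 0,"dy": 0,"dz": 0,"twist": 0},
    {"dx": 0,"dy": 0,"dz": 0,"twist": 0},
    {"dx": 0,"dy": 0,"dz": -30,"twist": 0},
    {"dx": 0,"dy": 0,"dz": -70,"twist": 0},
    {"dx": 60,"dy": 50,"dz": -90,"twist": 0},
    {"dx": 110,"dy": 100,"dz": -90,"twist": 0},
    {"dx": 150,"dy": 140,"dz": -90,"twist": 0},
    {"dx": 150,"dy": 140,"dz": -90,"twist": 0}
  ],
  "gripper": 0.4
}}

```text
time: 35.72
eef_pos: [0.4565, 0.1516, 0.2026]
eef_rot: [[-0.998, -0.058, 0.001], [-0.058, 0.998, 0.001], [-0.001, 0.001, -1.0]]
wrist_force: [-0.1, -0.7, 0.4]
opening: 0.603
```

```bash
python3 - <<'E'
from h import *
st_()
s=snapshot("scene");blanks(s);go(444,309.8,100,np.radians(-15))
E
```

```text
t 35.73 tcp [456.5 151.6 202.6] jig [-151.9  232.4] ang -3.0835 F [-0.1 -0.7  0.4] open 0.603 q6 -0.6
[443.7 310.4] [34.  30.3] 80.4 23.6 54
[-104.3 -161.6] [20.9  9. ] 48.8 20.7 56
go (444, 309.8, 100) -> dx,dy,dz [  2.9 158.1 102.8] twist 0.32
```

{"method": "jog_arm", "body": {
  "steps": [
    {"dx": 3,"dy": 158,"dz": 40,"twist": 0.32},
    {"dx": 3,"dy": 158,"dz": 60,"twist": 0.32},
    {"dx": 3,"dy": 158,"dz": 90,"twist": 0.32},
    {"dx": 3,"dy": 158,"dz": 100,"twist": 0.32},
    {"dx": 3,"dy": 158,"dz": 130,"twist": 0.32},
    {"dx": 3,"dy": 158,"dz": 160,"twist": 0.32},
    {"dx": 3,"dy": 158,"dz": 170,"twist": 0.32},
    {"dx": 3,"dy": 158,"dz": 170,"twist": 0.32},
    {"dx": 3,"dy": 158,"dz": 170,"twist": 0.32}
  ]
}}

```text
time: 36.9
eef_pos: [0.4479, 0.3083, 0.0332]
eef_rot: [[-0.965, 0.262, 0.002], [0.262, 0.965, 0.002], [-0.001, 0.002, -1.0]]
wrist_force: [-0.5, -0.2, 0.3]
opening: 0.603
```

{"method": "jog_arm", "body": {
  "steps": [
    {"dx": 0,"dy": 0,"dz": 0,"twist": 0},
    {"dx": 0,"dy": 0,"dz": 0,"twist": 0},
    {"dx": 0,"dy": 0,"dz": 0,"twist": 0},
    {"dx": 0,"dy": 0,"dz": 0,"twist": 0}
  ],
  "gripper": 1,
  "grip_force": 30
}}

```text
time: 37.4
eef_pos: [0.4471, 0.308, 0.0322]
eef_rot: [[-0.965, 0.262, 0.0], [0.262, 0.965, 0.0], [-0.0, 0.0, -1.0]]
wrist_force: [-1.1, -0.8, 3.0]
opening: 0.343
```

{"method": "jog_arm", "body": {
  "steps": [
    {"dx": 0,"dy": 0,"dz": -20,"twist": 0},
    {"dx": 0,"dy": 0,"dz": -60,"twist": 0},
    {"dx": 0,"dy": 0,"dz": -120,"twist": 0},
    {"dx": 0,"dy": 0,"dz": -155,"twist": 0},
    {"dx": 0,"dy": 0,"dz": -155,"twist": 0}
  ]
}}

```text
time: 38.02
eef_pos: [0.4482, 0.3091, 0.1902]
eef_rot: [[-0.965, 0.262, 0.005], [0.262, 0.965, 0.006], [-0.003, 0.007, -1.0]]
wrist_force: [-0.8, 0.6, -1.0]
opening: 0.343
```

```bash
python3 - <<'E'
from h import *
st_();go(*w(0,138),150,TH)
E
```

```text
t 38.02 tcp [448.2 309.1 190.2] jig [-151.4  390.1] ang 2.8769 F [-0.8  0.6 -1. ] open 0.343 q6 -1.17
go (np.float64(613.3449313336016), np.float64(65.78751730005416), 150) -> dx,dy,dz [-222.9 -191.9   39.7] twist -0.32
```

{"method": "jog_arm", "body": {
  "steps": [
    {"dx": -223,"dy": -192,"dz": 0,"twist": -0.32},
    {"dx": -223,"dy": -192,"dz": 0,"twist": -0.32},
    {"dx": -223,"dy": -192,"dz": 0,"twist": -0.32},
    {"dx": -223,"dy": -192,"dz": 0,"twist": -0.32},
    {"dx": -223,"dy": -192,"dz": 0,"twist": -0.32},
    {"dx": -223,"dy": -192,"dz": 0,"twist": -0.32},
    {"dx": -223,"dy": -192,"dz": 20,"twist": -0.32},
    {"dx": -223,"dy": -192,"dz": 40,"twist": -0.32},
    {"dx": -223,"dy": -192,"dz": 40,"twist": -0.32},
    {"dx": -223,"dy": -192,"dz": 40,"twist": -0.32}
  ]
}}

```text
time: 39.28
eef_pos: [0.612, 0.0647, 0.1471]
eef_rot: [[-0.998, -0.056, 0.0], [-0.056, 0.998, -0.0], [-0.0, -0.0, -1.0]]
wrist_force: [0.5, 1.1, 0.2]
opening: 0.338
```

```bash
python3 - <<'E'
from h import *
st_();go(*w(0,138),121.5,TH)
E
```

```text
t 39.27 tcp [612.   64.7 147.1] jig [ -1.4 137. ] ang -3.0855 F [0.5 1.1 0.2] open 0.338 q6 -0.31
go (np.float64(613.3449313336016), np.float64(65.78751730005416), 121.5) -> dx,dy,dz [-1.4  1.  25.6] twist 0.001
```

{"method": "jog_arm", "body": {
  "steps": [
    {"dx": -1,"dy": 0,"dz": 12,"twist": 0},
    {"dx": -1,"dy": 0,"dz": 20,"twist": 0},
    {"dx": -1,"dy": 0,"dz": 24,"twist": 0},
    {"dx": -1,"dy": 0,"dz": 25,"twist": 0},
    {"dx": -1,"dy": 0,"dz": 25,"twist": 0}
  ]
}}

```text
time: 39.9
eef_pos: [0.6131, 0.0642, 0.122]
eef_rot: [[-0.998, -0.055, 0.0], [-0.055, 0.998, 0.0], [-0.0, 0.0, -1.0]]
wrist_force: [0.1, -0.9, 0.4]
opening: 0.336
```

{"method": "jog_arm", "body": {
  "steps": [
    {"dx": 0,"dy": 0,"dz": 0,"twist": 0},
    {"dx": 0,"dy": 0,"dz": 0,"twist": 0},
    {"dx": 0,"dy": 0,"dz": 0,"twist": 0},
    {"dx": 0,"dy": 0,"dz": -30,"twist": 0},
    {"dx": 0,"dy": 0,"dz": -60,"twist": 0},
    {"dx": 0,"dy": 40,"dz": -60,"twist": 0},
    {"dx": 0,"dy": 42,"dz": -60,"twist": 0},
    {"dx": 0,"dy": 42,"dz": -60,"twist": 0}
  ],
  "gripper": 0.4
}}

```text
time: 40.9
eef_pos: [0.6104, 0.1061, 0.1816]
eef_rot: [[-0.998, -0.056, -0.001], [-0.056, 0.998, -0.0], [0.001, -0.0, -1.0]]
wrist_force: [0.5, 0.0, -0.7]
opening: 0.597
```

{"method": "jog_arm", "body": {
  "steps": [
    {"dx": 0,"dy": 0,"dz": 0,"twist": 0},
    {"dx": 0,"dy": 0,"dz": 0,"twist": 0},
    {"dx": 0,"dy": 0,"dz": 0,"twist": 0},
    {"dx": 0,"dy": 0,"dz": 0,"twist": 0},
    {"dx": 0,"dy": 0,"dz": 0,"twist": 0},
    {"dx": 0,"dy": 0,"dz": 0,"twist": 0}
  ],
  "gripper": 1
}}

```text
time: 41.65
eef_pos: [0.6107, 0.1061, 0.1819]
eef_rot: [[-0.998, -0.055, 0.0], [-0.055, 0.998, -0.0], [-0.0, -0.0, -1.0]]
wrist_force: [-0.1, -0.2, -0.2]
opening: 0.039
```

```bash
python3 - <<'E'
from h import *
st_();go(*w(0,180),117,TH)
s=snapshot("scene");save(s,"s7.png",(290,130,430,250),5)
E
```

```text
t 41.65 tcp [610.7 106.1 181.9] jig [ -0.4 178.4] ang -3.0866 F [-0.1 -0.2 -0.2] open 0.039 q6 -0.38
go (np.float64(611.0151278264369), np.float64(107.72284865224455), 117) -> dx,dy,dz [-0.4  1.6 64.9] twist -0.0
```

View pics/s7.png

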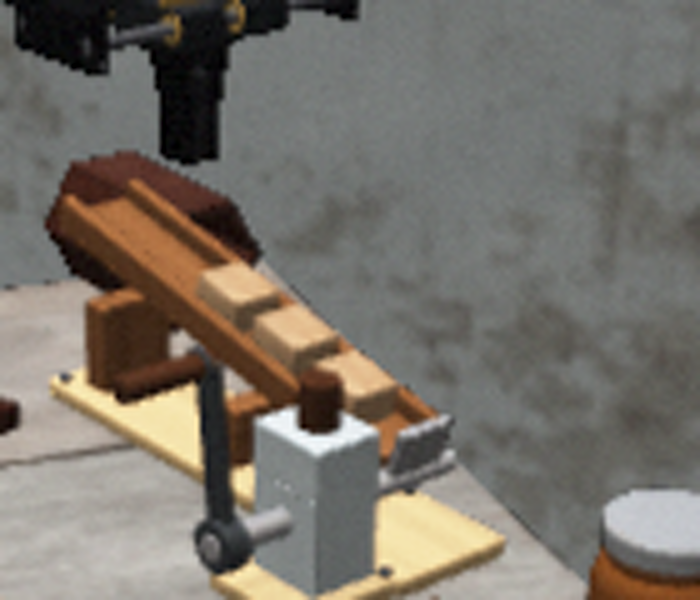

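All three lie flat in the chute, with small gaps between them. I push the column down from behind the top blank.

{"method": "jog_arm", "body": {
  "steps": [
    {"dx": 0,"dy": 2,"dz": 40,"twist": 0},
    {"dx": 0,"dy": 2,"dz": 58,"twist": 0},
    {"dx": 0,"dy": 2,"dz": 65,"twist": 0},
    {"dx": 0,"dy": 2,"dz": 65,"twist": 0}
  ]
}}

```text
time: 42.2
eef_pos: [0.6107, 0.1081, 0.1169]
eef_rot: [[-0.998, -0.055, -0.0], [-0.055, 0.998, -0.0], [0.0, -0.0, -1.0]]
wrist_force: [-0.4, 0.4, 0.4]
opening: 0.009
```

{"method": "jog_arm", "body": {
  "steps": [
    {"dx": 0,"dy": -8,"dz": 1.7,"twist": 0},
    {"dx": 0,"dy": -15,"dz": 3.2,"twist": 0},
    {"dx": 0,"dy": -22,"dz": 4.7,"twist": 0},
    {"dx": 0,"dy": -29,"dz": 6.2,"twist": 0},
    {"dx": 0,"dy": -36,"dz": 7.7,"twist": 0},
    {"dx": 0,"dy": -42,"dz": 9,"twist": 0},
    {"dx": 0,"dy": -48,"dz": 10.2,"twist": 0},
    {"dx": 0,"dy": -54,"dz": 11.5,"twist": 0},
    {"dx": 0,"dy": -60,"dz": 12.8,"twist": 0},
    {"dx": 0,"dy": -60,"dz": 12.8,"twist": 0}
  ]
}}

```text
time: 43.45
eef_pos: [0.6137, 0.0477, 0.1038]
eef_rot: [[-0.999, -0.054, -0.001], [-0.054, 0.999, -0.0], [0.001, -0.0, -1.0]]
wrist_force: [0.5, 0.9, -1.0]
opening: 0.005
```

```bash
python3 - <<'E'
from h import *
st_()
E
```

```text
t 43.45 tcp [613.7  47.7 103.8] jig [ -0.7 119.9] ang -3.0872 F [ 0.5  0.9 -1. ] open 0.005 q6 -0.29
```

{"method": "jog_arm", "body": {
  "steps": [
    {"dx": 0,"dy": -2,"dz": 0.4,"twist": 0},
    {"dx": 0,"dy": -4,"dz": 0.9,"twist": 0},
    {"dx": 0,"dy": -6,"dz": 1.3,"twist": 0},
    {"dx": 0,"dy": -8,"dz": 1.7,"twist": 0},
    {"dx": 0,"dy": -9,"dz": 1.9,"twist": 0},
    {"dx": 0,"dy": -9,"dz": 1.9,"twist": 0}
  ]
}}

```text
time: 44.2
eef_pos: [0.6143, 0.0391, 0.1021]
eef_rot: [[-0.998, -0.055, -0.0], [-0.055, 0.998, -0.0], [0.0, -0.0, -1.0]]
wrist_force: [-0.8, 0.6, -0.7]
opening: 0.006
```

```bash
python3 - <<'E'
from h import *
st_()
E
```

```text
t 44.2 tcp [614.3  39.1 102.1] jig [ -0.5 111.3] ang -3.0867 F [-0.8  0.6 -0.7] open 0.006 q6 -0.27
```

{"method": "jog_arm", "body": {
  "steps": [
    {"dx": 0,"dy": -1,"dz": 0.2,"twist": 0},
    {"dx": 0,"dy": -2,"dz": 0.4,"twist": 0},
    {"dx": 0,"dy": -3,"dz": 0.6,"twist": 0},
    {"dx": 0,"dy": -4,"dz": 0.8,"twist": 0},
    {"dx": 0,"dy": -4,"dz": 0.8,"twist": 0}
  ]
}}

```text
time: 44.82
eef_pos: [0.6152, 0.0369, 0.1018]
eef_rot: [[-0.998, -0.055, 0.002], [-0.055, 0.998, 0.002], [-0.002, 0.002, -1.0]]
wrist_force: [-1.6, 7.4, 0.8]
opening: 0.002
```

```bash
python3 - <<'E'
from h import *
st_()
E
```

```text
t 44.83 tcp [615.2  36.9 101.8] jig [  0.2 109.1] ang -3.0863 F [-1.6  7.4  0.8] open 0.002 q6 -0.26
```

{"method": "jog_arm", "body": {
  "steps": [
    {"dx": 0,"dy": -1,"dz": 0,"twist": 0},
    {"dx": 0,"dy": -2,"dz": 0,"twist": 0},
    {"dx": 0,"dy": -2,"dz": 0,"twist": 0}
  ]
}}

```text
time: 45.2
eef_pos: [0.6157, 0.036, 0.1022]
eef_rot: [[-0.998, -0.056, 0.004], [-0.056, 0.998, 0.004], [-0.004, 0.004, -1.0]]
wrist_force: [-0.9, 9.9, 2.5]
opening: 0.004
```

{"method": "jog_arm", "body": {
  "steps": [
    {"dx": 0,"dy": 4,"dz": -1,"twist": 0},
    {"dx": 0,"dy": 10,"dz": -5,"twist": 0},
    {"dx": 0,"dy": 10,"dz": -50,"twist": 0},
    {"dx": 0,"dy": 10,"dz": -100,"twist": 0},
    {"dx": 60,"dy": 70,"dz": -110,"twist": 0},
    {"dx": 120,"dy": 130,"dz": -110,"twist": 0},
    {"dx": 170,"dy": 190,"dz": -110,"twist": 0},
    {"dx": 170,"dy": 230,"dz": -110,"twist": 0},
    {"dx": 170,"dy": 230,"dz": -110,"twist": 0}
  ]
}}

```text
time: 46.32
eef_pos: [0.4309, 0.2551, 0.212]
eef_rot: [[-0.998, -0.057, 0.001], [-0.057, 0.998, 0.0], [-0.001, 0.0, -1.0]]
wrist_force: [0.5, 0.0, 0.5]
opening: 0.005
```

```bash
python3 - <<'E'
from h import *
st_();s=pinlev();save(s,"s8.png",(290,130,430,250),5)
s=snapshot("top");save(s,"t8.png",(270,120,390,210),6)
P=cloud(s);im=s["image"].astype(int);z=P[...,2]
m=(P[...,0]>.59)&(P[...,0]<.64)&(P[...,1]>-.09)&(P[...,1]<.06)&(z>.06)&(im[...,0]>150)&(im[...,0]-im[...,2]>40)
r=rect(P,m);print(r,"jig c",jig(r[0]+np.array([3,-3])))
print(rect(P,near(P,(.516,.187),.06)&(z>.007)&(z<.04)&(im.sum(-1)<260)))
print("sand",rect(P,near(P,(.38,-.03),.06)&(z>.018)&(z<.03)))
E
```

```text
t 46.33 tcp [430.9 255.1 212. ] jig [-171.7  337.2] ang -3.0843 F [0.5 0.  0.5] open 0.005 q6 -0.8
pin top z 118.38767679112685
(array([619.5, -26.2]), array([35.3, 97. ]), 3.3, np.float64(86.8), 402) jig c [ 3.9 42.7]
(array([513.1, 189.7]), array([18.2, 56.8]), 27.0, np.float64(15.0), 136)
sand (array([383. , -24.5]), array([41.5, 76.3]), 12.8, np.float64(25.6), 432)
```

View pics/s8.png

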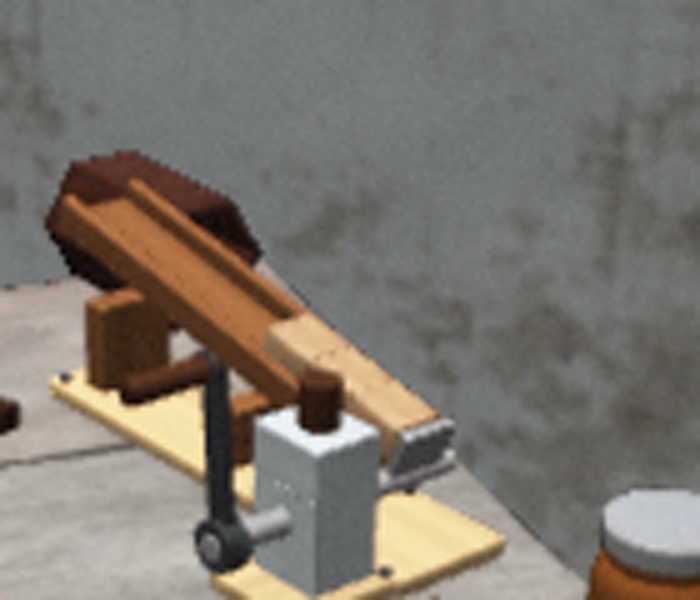

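View pics/t8.png

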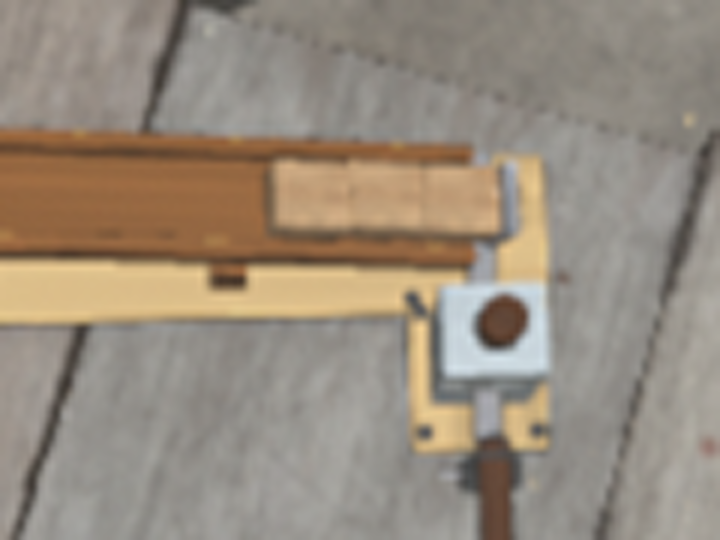

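The three blanks form one square column against the gate in both views (top view px 272–500, row 195). Pin is home, offcut flat on the worktop, sanding block unmoved. Handing in.

```bash
python3 -c "
from rig import sign_off; print(sign_off())"
```

```text
the job is handed in; nothing more can be done
None
```

The feed jig is ready for drilling and the job is handed in, at about 46 s on the robot's clock (limit 210 s). `sign_off` gave no verdict.

- **Offcut:** It sat too low between the rails to grip. I pushed it up until it overhung the high end, lifted it there and laid it on the worktop. The last check shows it flat, top at 15 mm.
- **Pin and gate:** The pin stood in the bore, and turning the lever dropped it into the cross-hole. Pressing it to about 14 N gave no further travel, with the head top at 116.4 mm against 116 mm nominal. The gate looks square across the chute.
- **Blanks:** Three pale blanks were there. One was knocked about 4 cm aside during the run, so I measured it again before picking it. All three were laid flat in the chute, then pushed down in one push to 10 N. The fingers stopped about where a gap-free column would put them.
- **Last pictures:** Both views show one square column against the gate with no visible gaps. Its measured length was 97 mm against about 100 mm expected, within the camera's noise. The sanding block is where it started.
- **Disagreements:** The two cameras differed by about 3 mm sideways. The bore fit agreed with the scene camera, so I used its positions for the blanks. The scene camera also read the pin top at 118 mm; I put that down to camera error, because the top camera read 115.4 mm and the press 116.4 mm.

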